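Seat a beam-splitter cube on the port depth gauge

ROBOT

A 7-joint arm with a two-finger parallel gripper is mounted at the origin on a cart in front of the work surface, level with it; the furniture and walls round the work are solid. World frame = base frame: x ahead of the robot, y to its left, z up, the work surface at z = 0. Lengths are in m, angles in rad, forces in N, time in s.
With the tool pointing down it reaches from about 0.35 to 0.775 m from the base axis. Payload 3.1 kg.
Tool frame: the origin (TCP) lies midway between the tips of the shut fingers; the grasp point (between the pads) lies 19 mm behind it (pinch_z is the distance from the TCP to the grasp point, in m); y points along the fingers, z is the direction in which the jaws open and shut, and the axes are right-handed (so a half turn about y gives the same grasp; the last joint's range is limited). The gripper opens to 85 mm and grips with 20 to 120 N. Pads are 22 mm wide; open, the fingers measure 114 mm over their backs; the gripper's body (76 mm by 85 mm) begins 54 mm behind the grasp point. The pads swing forward as they close: fully open they stand 13 mm farther back than shut.
Start: joints at [-1.276, 0.311, 0.014, 1.512, -0.004, 1.319, -0.027], TCP at [0.182, 0.519, 0.202] pointing down, gripper open.
Joint ranges: [-2.7, 2.7], [-0.3, 1.91], [-1.27, 1.3], [0.12, 2.57], [-1.44, 4.58], [0.2, 2.03], [-3.05, 3.05]. Speed limits (rad/s): [2.79, 2.79, 3.14, 3.14, 3.14, 3.14, 3.14].

INTERFACE

Orientations are given as a unit quaternion [w, x, y, z].
In Python, from bench import * gives the robot as it stands.
- The arm moves only by the tool drive_tool, never from a script. Its argument "steps" is a list of rows, each an object with "dp": the shift along the tool's x, y, z scaled (see below), a list of three; "rot": the turn, a rotation vector about the tool's x, y, z scaled (see below), a list of three; "grip": the closure, from 0 (fully open) to 1 (shut). A call has 1 to 12 rows; each row shifts and turns the pose as measured when the row begins, along the tool's axes as they then stand; what a row does not reach is not made up. The controller multiplies each number of a shift by 2 cm and each number of a turn by 0.12 rad. A row lasts 1/12 s, in which the tool goes at most 41.7 mm and 7.16 degrees, less where a joint would pass 70% of its speed; a pose out of reach is approached as far as the arm can. A call with a number of a shift or a turn outside -1 to 1 is refused whole. A call with a gripper value outside its range is refused whole. The fingers move at their own pace and stop on an object; "newtons" is the grip in N (left out, the last holds). Time passes only in rows, so rows that do not move let the fingers close. It gives the time, the measured TCP pose, the force and the opening at its end, in the units of the state.
- read_state(): the state, without advancing time (a new reading comes with each control period).
- get_image(name): name is "scene" or "top" or "wrist"; returns (picture, depth): 400x640x3 uint8, red, green, blue; 400x640 float32, m along the optical axis (not along the pixel's ray), 0 where there is no reading.
- get_calibration(name): a dict with "fovy" (degrees; the focal length in pixels is half the picture's height over the tangent of half this angle, whatever the lens; pixels are square), "cx", "cy" (the principal point, pixels), "R" (3x3) and "t" (3): a world point X has camera coordinates R X + t. Camera axes: x right, y down, z forward; pixel columns grow to the right and rows downward; lengths in m; the calibration is good to about 2 mm. A picture is of the moment at which its call begins: read the wrist's pose just before it. get_calibration takes no time and is no camera call; for the wrist camera it gives the pose at the moment of the call.
- close_job(): hands the job in, once; it reports no verdict.
The state is a dict: "time": time; "joint_positions": joint angles; "qd": joint speeds; "joint_torque": joint torques, N m; "position": TCP position; "ee_rot": TCP orientation; "force": force on the tool from outside, world axes, zero at the start; "torque": the same for the moment, N m; "finger_gap": finger opening in m.
Only numpy, scipy, OpenCV 4.12 (cv2) and the standard library are available. Lean on these libraries where they do the work, as an engineer would, in place of code of your own. Each camera call takes 0.05 s, during which the arm holds its last target.

TASK

Clear the two orange plastic offcuts out of the gauge's lane into the blue-grey scrap tray, since a cube cannot sit true on the gauge with scrap in its way. Then stand the black beam-splitter cube in the lane, slide it against the gauge's sprung spindle until its face bears on both stop pins, and finish while still gripping it and pressing it on both pins, without ramming them, so that the dial can be read. Do not knock over or shift the vial with the white cap, the lens or the petri dish.

Things in the scene. Friction and masses are not known exactly. Their poses are not given: they have to be found in the camera images.
- port_gauge: fixed gauge: aluminium base plate 212 x 92 x 10 mm with a guide lane, two stop pins and a white dial lying face up; stands at another place and angle each time. Origin: on the worktop under the lane; x = pushing direction, along the lane to the pins and dial; y to the left of that; z up. Plate from x = -72 to +140 mm; its top, the lane floor, is at z = 10 mm
- stop_plane (a point): on the lane floor, mid-lane, in the plane of the two stop pins' ends (gauge x = 40 mm); axes as the gauge's. With the cube home its leading face is in this plane, its centre 16 mm short of it. Beyond: a black bracket at gauge x = 56 to 78 mm, 43 mm above the worktop, and the dial case at x = 94 to 142 mm, 38 mm above the worktop
- lane_mouth (a point): on the lane floor, mid-lane, at its open end (gauge x = -56 mm); axes as the gauge's. Two black guide rails, 4 mm high above the lane floor and 9 mm thick, leave a lane 38 mm wide from here to gauge x = 36 mm; before this point they flare open to x = -70 mm
- stop_left: left steel stop pin, 9 mm thick, fixed, lying along the lane; origin at the middle of the end the cube meets: 12.5 mm to the left of the lane's middle and 16 mm above the lane floor
- stop_right: right steel stop pin, the same, 12.5 mm to the right
- spindle (a joint): travel of the gauge's sprung spindle in m: 0 out, 0.010 its own end. The ball tip (7 mm) stands 6 mm before the pins, mid-lane, 16 mm above the lane floor, so it reads 0.0055 to 0.006 with the cube on the pins. The spring pushes back 2.4 N at first touch, 6 N at the pins, and pushes a cube that is let go back off them. The dial's red needle turns with it
- spindle_tip (a point): foremost point of the spindle's ball tip; moves with it
- cube: black cage cube with brass-coloured rings on its ports, its body 32 x 32 x 32 mm (rings stand up to 1 mm proud), about 0.13 kg; origin at the middle of its underside, axes square to the faces. Starts standing on the worktop; pinch it at least 6 mm above its underside, so that the fingers pass over the guide rails; any of its four side faces may meet the pins
- offcut_1: orange plastic offcut, a stepped block 17 x 15 mm (x, y), 18 mm tall on one half and 11 mm on the other half (towards its +x); 14 g; origin at the middle of its underside. Starts standing in the lane nearer to the pins; best pinched across its y, clear over the guide rails
- offcut_2: orange plastic offcut, a six-sided stump about 18 mm wide and 17.5 mm tall with a small 4 mm high lip on its +x side reaching to x = 13 mm; 14 g; origin at the middle of the stump's underside. Starts standing in the lane nearer to its mouth; best pinched across its y (about 16 mm)
- scrap_tray: open blue-grey tray 112 x 130 mm over its rim (x, y), 34 mm high, 3 mm walls and floor, fixed; origin at the middle of its underside, axes along its sides
- vial_white_cap: the amber vial with a white cap that stands nearer to the robot (another vial stands farther back), 27 mm wide, 60 mm tall; leave alone. Origin at the middle of its underside
- lens_stand: the lens in a thin black ring on a short post, 32 mm wide, 66 mm tall, to the right of the dial; leave alone. Origin at the middle of its underside
- dish: clear petri dish 60 mm wide, 15 mm tall; leave alone. Origin at the middle of its underside

How it is judged:
On the way, in this order (a step that is already met when the one before it is completed fails the run):
1. both offcuts are in the scrap tray (x of offcut_1 in the frame of scrap_tray between -0.052 and 0.052 m and y of offcut_1 in the frame of scrap_tray between -0.062 and 0.062 m and height (world z) of each of offcut_1, offcut_2 below 0.03 m and x of offcut_2 in the frame of scrap_tray between -0.052 and 0.052 m and y of offcut_2 in the frame of scrap_tray between -0.062 and 0.062 m), for 0.2 s.
2. the cube bears on both stop pins with the spindle pressed in (value of joint spindle above 0.005 m and contact force between cube and stop_left above 0.5 N and contact force between cube and stop_right above 0.5 N), for 0.2 s.
At the end, for the whole second after the job is handed in: Both offcuts lie inside the scrap tray; the cube, gripped by the fingers, stands upright within 4 mm of the lane floor with its face pressing on both stop pins (over 0.5 N each), the spindle pushed in over 5 mm, all at rest (all of step 1 and all of step 2 and contact force between the fingers and cube above 2 N and angle between cube's own z axis and vertical below 0.07 rad and z of cube in the frame of stop_plane below 0.004 m and linear speed of cube below 0.02 m/s); the arm keeps its last pose, push and grip.
It fails at once if the vial is knocked (distance of vial_white_cap from where it was at the start of the episode above 0.02 m or angle between vial_white_cap's own z axis and vertical above 0.3 rad).
It fails at once if the lens is knocked (distance of lens_stand from where it was at the start of the episode above 0.02 m or angle between lens_stand's own z axis and vertical above 0.3 rad).
It fails at once if the petri dish is knocked (distance of dish from where it was at the start of the episode above 0.02 m or angle between dish's own z axis and vertical above 0.3 rad).
It fails at once if a stop pin is rammed (over 40 N) (contact force between anything else and stop_left above 40 N or contact force between anything else and stop_right above 40 N).
It also fails if it takes over 67 s, if anything falls off the work surface, if the arm or the gripper's body presses on something with over 40 N, if the wrist force passes 120 N, or if a joint passes its speed limit or range.

## Working session

There is one attempt and no reset: what is moved stays moved. The work goes in short steps, Python scripts to look and compute and a tool call to move; the robot and the scene stay as the last step left them, time stands still between calls to the robot, and variables do not carry over. Pictures are saved under pics/ and viewed, and the job is handed in when it is done.

Besides the shell and the picture viewer there is one more tool, called by a JSON object that holds its "method" and its "body". drive_tool: Moves the arm, as the interface text tells. Its arguments: {"type":"object","properties":{"steps":{"type":"array"},"newtons":{"type":"number"}},"required":["steps"]}

```bash
mkdir -p pics; ls; python3 - <<'E'
from bench import *
import cv2,numpy as np
print(read_state())
for n in ["scene","top","wrist"]:
    im,d=get_image(n); c=get_calibration(n); print(n,c)
    cv2.imwrite(f"pics/{n}0.png",im[:,:,::-1]); np.savez(f"pics/{n}0.npz",im=im,d=d,**c)
E
```

```text
pics
{'time': 0.0, 'joint_positions': array([-1.27569611,  0.31168631,  0.01394005,  1.5130723 , -0.00441595,
        1.31922204, -0.02716026]), 'qd': array([-4.26942849e-05, -6.30476031e-04, -1.28292482e-03, -2.55149673e-03,
       -9.56539363e-04,  2.41509744e-04,  1.03062383e-03]), 'joint_torque': array([ 2.07573235e-04, -3.79916131e+01,  1.46004804e-01, -2.30600399e+01,
        1.20056680e-02,  1.35486366e-02,  6.46530893e-06]), 'position': array([0.18144833, 0.51834392, 0.2006365 ]), 'ee_rot': array([-0.69628813,  0.69793844, -0.11857542,  0.11834123]), 'force': array([-0.16456746,  0.57021817,  0.35106183]), 'torque': array([-0.01692729, -0.02774736,  0.02080683]), 'finger_gap': 0.08577304793821187}
scene {'fovy': 54.143274039470136, 'cx': 322.11707647857435, 'cy': 198.22465298528002, 'R': array([[ 0.4706057 , -0.88230404,  0.00835814],
       [-0.46907308, -0.25819618, -0.84457396],
       [ 0.74732906,  0.39354074, -0.53537367]]), 't': array([-0.3044954 ,  0.32630861,  0.41669915])}
top {'fovy': 43.794582140533976, 'cx': 324.70060464576335, 'cy': 192.8978653782798, 'R': array([[ 0.01234995, -0.99957065, -0.02657059],
       [-0.99417668, -0.00942975, -0.10734896],
       [ 0.10705231,  0.02774161, -0.99386629]]), 't': array([0.00571177, 0.60920763, 1.01254476])}
wrist {'fovy': 58.14929067949924, 'cx': 326.28222610078285, 'cy': 195.01794460966312, 'R': array([[ 0.33002586,  0.94396753, -0.00287003],
       [ 0.89600061, -0.31229608,  0.31568033],
       [ 0.29709568, -0.10675422, -0.94886126]]), 't': array([-0.54913583, -0.0409281 ,  0.38063374])}
```

View pics/scene0.png

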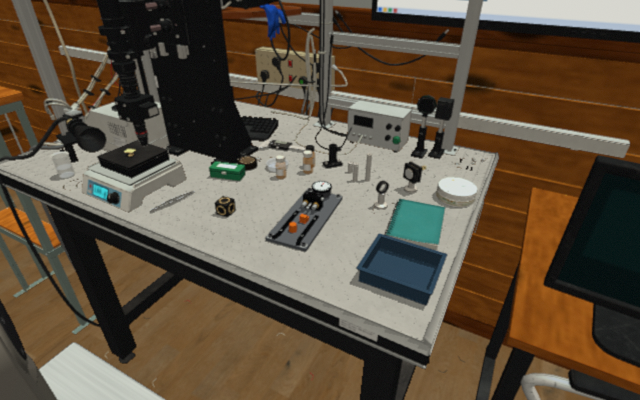

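View pics/top0.png

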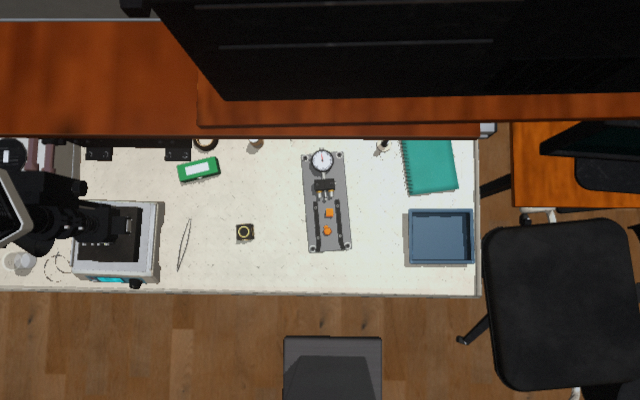

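View pics/wrist0.png

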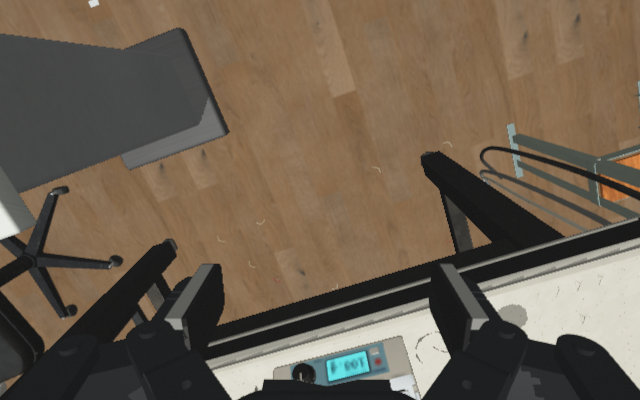

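```bash
cat > h.py <<'E'
import cv2,numpy as np
def load(n):
    z=np.load(f"pics/{n}.npz"); return {k:z[k] for k in z.files}
def pts(D):
    f=200/np.tan(np.radians(float(D['fovy'])/2)); h,w=D['d'].shape
    u,v=np.meshgrid(np.arange(w),np.arange(h)); d=D['d']
    P=np.stack([(u-D['cx'])/f*d,(v-D['cy'])/f*d,d],-1)
    return (P-D['t'])@D['R']
def proj(D,X):
    f=200/np.tan(np.radians(float(D['fovy'])/2)); c=np.asarray(X)@D['R'].T+D['t']
    return np.stack([c[...,0]/c[...,2]*f+D['cx'],c[...,1]/c[...,2]*f+D['cy']],-1)
E
python3 - <<'E'
from h import *
D=load("top0");im=D['im'][:,:,::-1]
cv2.imwrite("pics/topz.png",cv2.resize(im[130:270,160:360],None,fx=4,fy=4,interpolation=cv2.INTER_CUBIC))
P=pts(D)
for u,v in [(329,213),(327,231),(245,232),(322,160),(440,237),(312,230),(350,60+170),(280,230)]: print(u,v,P[v,u].round(4))
h=cv2.cvtColor(D['im'],cv2.COLOR_RGB2HSV)
m=((h[...,0]<16)&(h[...,1]>150)&(h[...,2]>120)).astype('u1');m[:200]=0;m[250:]=0;m[:,:310]=0;m[:,345:]=0
n,l,s,c=cv2.connectedComponentsWithStats(m)
for i in range(1,n): print(s[i],c[i],np.median(P[l==i],0).round(4),P[l==i].mean(0).round(4), P[l==i].min(0),P[l==i].max(0))
E
```

```text
329 213 [0.5672 0.0029 0.0283]
327 231 [0.5294 0.0066 0.0305]
245 232 [0.5252 0.1781 0.0333]
322 160 [0.6777 0.0187 0.0409]
440 237 [ 0.5202 -0.2329  0.0055]
312 230 [0.5316 0.0389 0.014 ]
350 230 [ 0.5329 -0.042   0.004 ]
280 230 [0.5312 0.1084 0.0026]
[326 215   7   2  12] [329.08333333 215.41666667] [0.5629 0.003  0.0266] [0.5626 0.0028 0.021 ] [ 0.56183405 -0.00340166  0.00736267] [0.56315741 0.00918635 0.03000394]
[324 226   7   9  28] [326.46428571 230.32142857] [0.5305 0.0089 0.0272] [0.5309 0.0079 0.0259] [5.23324705e-01 3.72419978e-04 1.14750456e-02] [0.54039504 0.01352656 0.0324488 ]
```

View pics/topz.png

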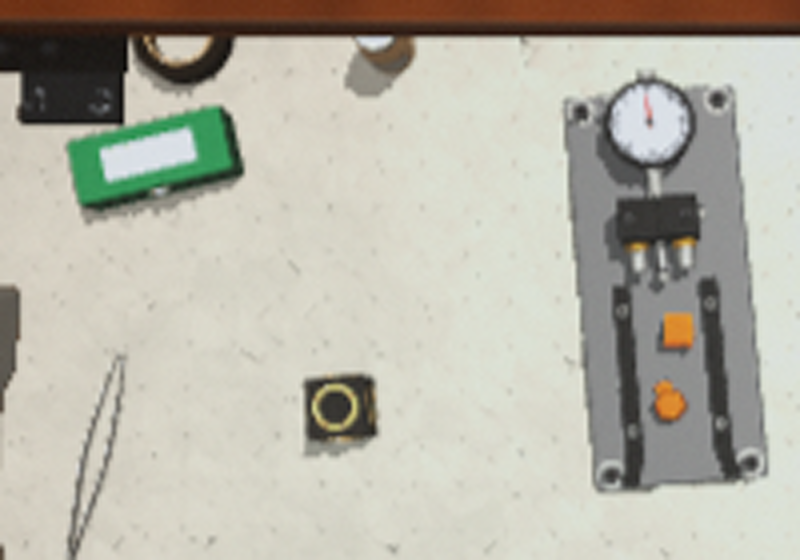

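```bash
cat >> h.py <<'E'
def ray(D,uv,z):
    f=200/np.tan(np.radians(float(D['fovy'])/2)); uv=np.atleast_2d(uv).astype(float)
    d=np.stack([(uv[:,0]-D['cx'])/f,(uv[:,1]-D['cy'])/f,np.ones(len(uv))],-1)@D['R']
    o=-D['t']@D['R']; s=(z-o[2])/d[:,2]; return o+s[:,None]*d
E
python3 - <<'E'
from h import *
D=load("top0"); P=pts(D)
Z=lambda a:np.array(a)/4+[160,130]-0.375
c=ray(D,Z([(568,100),(737,87),(765,478),(598,490)]),.01); print(c)
ax=(c[0]+c[1]-c[2]-c[3])[:2]; print(np.degrees(np.arctan2(ax[1],ax[0])),np.linalg.norm(ax)/2)
a=ax/np.linalg.norm(ax); ctr=c.mean(0)[:2]; print("origin",ctr-a*.034)
print("stop",ctr+a*.006)
print(ray(D,Z([(679,330)]),.028),ray(D,Z([(668,403)]),.0275),ray(D,Z([(336,408)]),.032))
# tray corners
t=D['im'][200:275,400:485,::-1]; cv2.imwrite("pics/tr.png",cv2.resize(t,None,fx=7,fy=7,interpolation=cv2.INTER_CUBIC))
# relevant tool
from scipy.spatial.transform import Rotation as R
q=[-0.69628813,0.69793844,-0.11857542,0.11834123]; print(R.from_quat(q,scalar_first=True).as_matrix().round(3))
E
```

```text
[[ 0.69454815  0.06407798  0.01      ]
 [ 0.70236008 -0.02739517  0.01      ]
 [ 0.49230284 -0.04394115  0.01      ]
 [ 0.48487297  0.04450085  0.01      ]]
4.918883878307546 0.21064198517365096
origin [0.55964623 0.00639529]
stop [0.59949892 0.0098251 ]
[[0.56908847 0.00217345 0.028     ]] [[0.5307757 0.0075085 0.0275   ]] [[0.52602114 0.18123085 0.032     ]]
[[ 0.944 -0.001  0.33 ]
 [-0.33  -0.002  0.944]
 [ 0.    -1.    -0.002]]
```

View pics/tr.png

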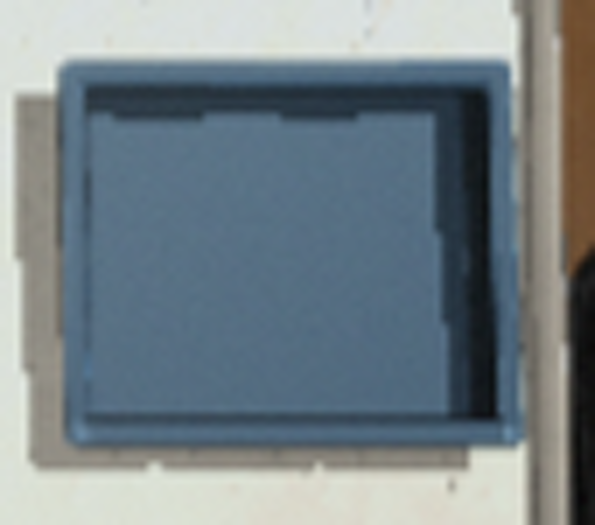

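{"method": "drive_tool", "body": {"steps": [{"dp": [0.5,0,-1],"rot": [0,-0.88,0],"grip": 0},{"dp": [0.5,0,-1],"rot": [0,-0.88,0],"grip": 0},{"dp": [0.5,0,-1],"rot": [0,-0.88,0],"grip": 0},{"dp": [0.5,0,-1],"rot": [0,-0.88,0],"grip": 0},{"dp": [0.6,0,-1],"rot": [0,0,0],"grip": 0},{"dp": [0.6,0,-1],"rot": [0,0,0],"grip": 0},{"dp": [0.6,0,-1],"rot": [0,0,0],"grip": 0},{"dp": [0.6,0,-1],"rot": [0,0,0],"grip": 0},{"dp": [0.6,0,-1],"rot": [0,0,0],"grip": 0},{"dp": [0.6,0,-1],"rot": [0,0,0],"grip": 0},{"dp": [0.6,0,-1],"rot": [0,0,0],"grip": 0},{"dp": [0.6,0,-1],"rot": [0,0,0],"grip": 0}]}}

```text
time: 1.15
position: [0.3179, 0.2771, 0.1957]
ee_rot: [-0.704, 0.708, 0.04, -0.047]
force: [0.5, 0.1, 0.3]
finger_gap: 0.0853
```

{"method": "drive_tool", "body": {"steps": [{"dp": [0.55,0,-1],"rot": [0,0,0],"grip": 0},{"dp": [0.55,0,-1],"rot": [0,0,0],"grip": 0},{"dp": [0.55,0,-1],"rot": [0,0,0],"grip": 0},{"dp": [0.55,0,-1],"rot": [0,0,0],"grip": 0},{"dp": [0.55,0,-1],"rot": [0,0,0],"grip": 0},{"dp": [0.55,0,-1],"rot": [0,0,0],"grip": 0},{"dp": [0.55,0,-1],"rot": [0,0,0],"grip": 0},{"dp": [0.55,0,-1],"rot": [0,0,0],"grip": 0},{"dp": [0.55,0,-1],"rot": [0,0,0],"grip": 0},{"dp": [0.55,0,-1],"rot": [0,0,0],"grip": 0},{"dp": [0.55,0,-1],"rot": [0,0,0],"grip": 0},{"dp": [0,0,0],"rot": [0,0,0],"grip": 0}]}}

```text
time: 2.15
position: [0.4703, 0.0553, 0.1934]
ee_rot: [-0.702, 0.71, 0.037, -0.045]
force: [0.4, -0.6, -0.8]
finger_gap: 0.0854
```

```bash
cat > look.py <<'E'
import sys
from bench import *
from h import *
from scipy.spatial.transform import Rotation as R
def look(n,tag):
    s=read_state(); c=get_calibration(n); im,d=get_image(n)
    cv2.imwrite(f"pics/{tag}.png",im[:,:,::-1]); np.savez(f"pics/{tag}.npz",im=im,d=d,**c)
    M=R.from_quat(s['ee_rot'],scalar_first=True).as_matrix()
    print(s['time'],s['position'].round(4),"yaw",np.degrees(np.arctan2(M[1,0],M[0,0])).round(2),"tilt",M[2].round(4),s['force'].round(2),s['finger_gap'],s['joint_positions'].round(3))
if __name__=="__main__": look(sys.argv[1],sys.argv[2])
E
python3 look.py wrist w1
```

```text
2.15 [0.4703 0.0553 0.1934] yaw 6.62 tilt [-0.0125 -0.9999 -0.0103] [ 0.37 -0.55 -0.81] 0.08537134293703716 [-0.531  0.174  0.429  1.725 -0.064  1.271  1.599]
```

View pics/w1.png

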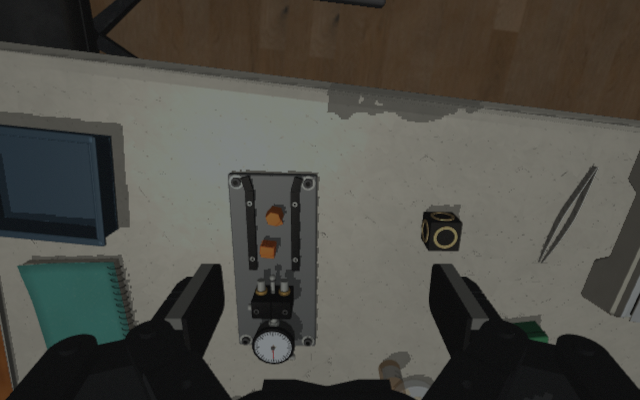

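```bash
python3 - <<'E'
from h import *
D=load("w1");im=D['im'][:,:,::-1]
print(-D['t']@D['R'])
cv2.imwrite("pics/w1z.png",cv2.resize(im[160:360,215:335],None,fx=3,fy=3,interpolation=cv2.INTER_CUBIC))
cv2.imwrite("pics/w1c.png",cv2.resize(im[200:260,405:475],None,fx=8,fy=8,interpolation=cv2.INTER_CUBIC))
E
```

```text
[0.391379   0.04858987 0.36603718]
```

View pics/w1z.png

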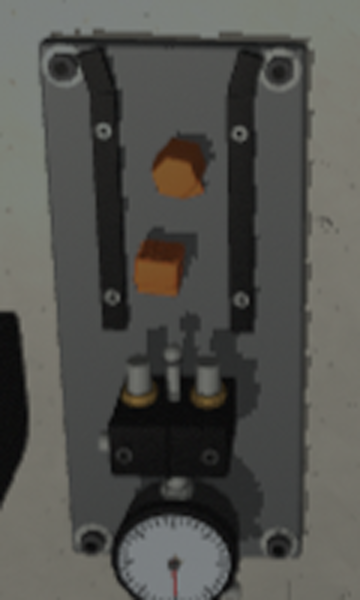

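View pics/w1c.png

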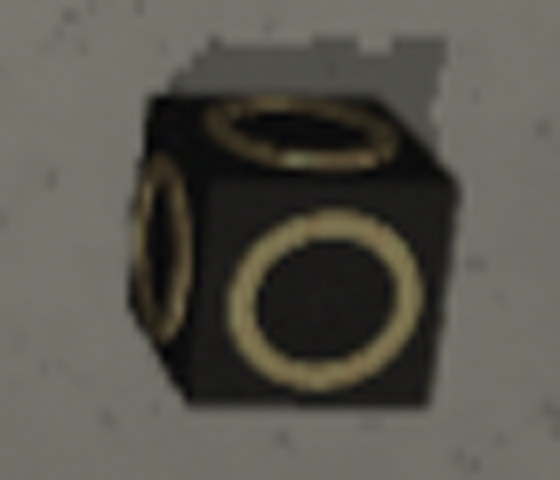

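```bash
cat > fit.py <<'E'
from h import *
from scipy.optimize import least_squares
def gp(p,X):
    X=np.asarray(X,float); c,s=np.cos(p[2]),np.sin(p[2])
    return np.stack([p[0]+c*X[:,0]-s*X[:,1],p[1]+s*X[:,0]+c*X[:,1],X[:,2]],-1)
E
python3 - <<'E'
from fit import *
D=load("w1")
Z=lambda a:(np.array(a,float)+.5)/3+[215,160]-.5
obj=np.array([(-72,-46,10),(-72,46,10),(140,-46,10),(140,46,10),(-72,46,0),(36,-19,14),(36,19,14)])/1000
px=Z([(42,46),(303,45),(77,550),(294,555),(309,39),(128,327),(231,331)])
r=least_squares(lambda p:(proj(D,gp(p,obj))-px).ravel(),[.56,.006,.086],x_scale=[.01,.01,.1],loss='soft_l1')
print(r.x,np.degrees(r.x[2]),r.fun.reshape(-1,2).round(1))
p=r.x
im=cv2.resize(D['im'][160:360,215:335,::-1],None,fx=4,fy=4,interpolation=cv2.INTER_CUBIC)
def L(pl,col,close=True):
    q=(proj(D,gp(p,np.array(pl)/1000))-[215,160]+.5)*4-.5
    cv2.polylines(im,[np.round(q).astype(int)],close,col,1)
L([(-72,-46,10),(-72,46,10),(140,46,10),(140,-46,10)],(0,255,0))
for s in (1,-1):
    L([(-56,s*19,14),(36,s*19,14),(36,s*28,14),(-56,s*28,14)],(0,0,255))
    L([(40,s*12.5+4.5*np.cos(t),26+4.5*np.sin(t)) for t in np.linspace(0,6.28,20)],(255,0,255))
L([(56,-19,43),(56,19,43),(78,19,43),(78,-19,43)],(255,255,0))
cv2.imwrite("pics/ov.png",im[:, :])
print("o1",ray(D,Z([(160,254)]),.021))
# o2/o1 in gauge frame from topview
D2=load("top0");c,s=np.cos(p[2]),np.sin(p[2])
for q in ([.569,.0022],[.5308,.0075]): 
    d=np.array(q)-p[:2]; print("top",c*d[0]+s*d[1],-s*d[0]+c*d[1])
E
```

```text
[0.55984927 0.00731693 0.09777069] 5.601847677837338 [[-1.3 -2.3]
 [ 1.7 -0.1]
 [-1.5  1.2]
 [ 2.8  1.3]
 [-0.  -0.5]
 [-0.1  0.6]
 [-0.   0. ]]
o1 [[0.56246651 0.00268753 0.021     ]]
top 0.00860754222792422 -0.005985740901446579
top -0.028892664754111 0.0030178404029294293
```

View pics/ov.png

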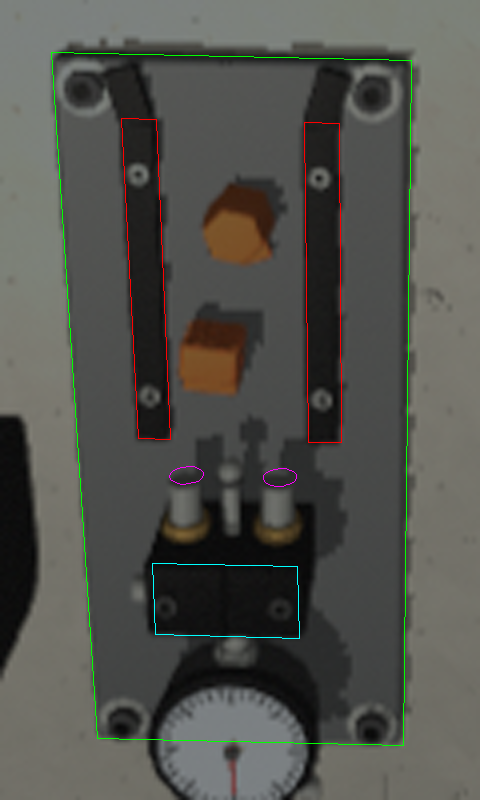

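{"method": "drive_tool", "body": {"steps": [{"dp": [0.31,0.9,-0.64],"rot": [0.08,0.15,-0.1],"grip": 0},{"dp": [0.31,0.9,-0.64],"rot": [0,0,0],"grip": 0},{"dp": [0.31,0.9,-0.64],"rot": [0,0,0],"grip": 0},{"dp": [0.31,0.9,-0.64],"rot": [0,0,0],"grip": 0},{"dp": [0,0,0],"rot": [0,0,0],"grip": 0},{"dp": [0,0,0],"rot": [0,0,0],"grip": 0}]}}

```text
time: 2.7
position: [0.4977, 0.0165, 0.1181]
ee_rot: [0.709, -0.703, -0.037, 0.039]
force: [0.1, 0.2, 0.6]
finger_gap: 0.0852
```

```bash
python3 look.py wrist w2
```

```text
2.7 [0.4977 0.0165 0.1181] yaw 6.17 tilt [-0.0024 -1.      0.0094] [0.14 0.2  0.58] 0.08524140808810322 [-0.426  0.287  0.45   1.79  -0.149  1.1    1.755]
```

View pics/w2.png

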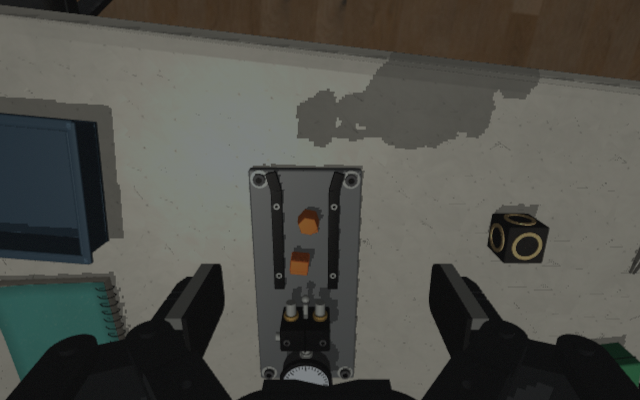

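```bash
python3 - <<'E'
from fit import *
D=load("w2");p=[0.55985,.00732,.0978]
o=np.array([280,195]);k=9
im=cv2.resize(D['im'][195:285,280:340,::-1],None,fx=k,fy=k,interpolation=cv2.INTER_CUBIC)
im=cv2.convertScaleAbs(im,alpha=1.5)
for s in (1,-1):
    q=(proj(D,gp(p,np.array([(-56,s*19,14),(36,s*19,14)])/1000))-o+.5)*k-.5
    cv2.polylines(im,[np.round(q).astype(int)],False,(0,0,255),1)
cv2.imwrite("pics/w2z.png",cv2.resize(im,None,fx=.7,fy=.7))
E
```

```text
(no output)
```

View pics/w2z.png

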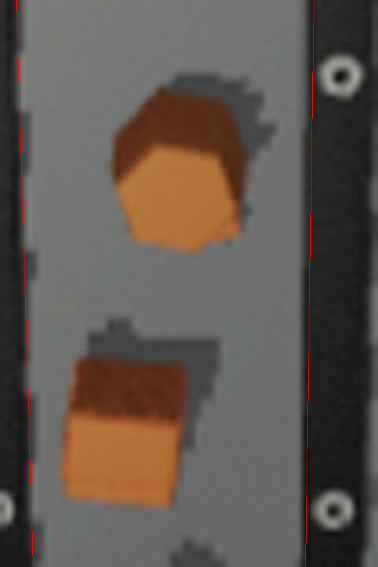

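```bash
python3 - <<'E'
from fit import *
D=load("w2");p=[0.55985,.00732,.0978]
Z=lambda a:(np.array(a,float)/.7+.5)/9+[280,195]-.5
c,s=np.cos(p[2]),np.sin(p[2])
def G(a,z):
    w=ray(D,Z(a),z); d=w[:,:2]-p[:2]; return np.c_[c*d[:,0]+s*d[:,1],-s*d[:,0]+c*d[:,1]]*1000
h=G([(160,145),(220,152),(243,195),(195,250),(135,240),(117,187)],.0275); print(h.round(1))
print(G([(240,234)],.014).round(1), "lip")
v=h[:6]; ctr=v.mean(0); print(ctr,np.degrees(np.arctan2(*(v-ctr).T[::-1])).round(0),np.linalg.norm(v-ctr,axis=1).round(1))
q=G([(70,415),(184,420),(172,507),(65,495)],.028);print("o1",q.round(1))
print("o1base",G([(78,358),(187,368)],.01).round(1))
E
```

```text
[[-36.6  -0.1]
 [-35.7   7.4]
 [-30.   10.3]
 [-22.4   4.2]
 [-23.7  -3.3]
 [-30.9  -5.5]]
[[-18.6   9.7]] lip
[-29.8937968    2.15843622] [-162.  138.   90.   15.  -42.  -98.] [7.1 7.8 8.1 7.8 8.3 7.7]
o1 [[  0.8 -12. ]
 [  1.4   2.7]
 [ 14.3   1.1]
 [ 12.5 -12.9]]
o1base [[  1.8 -12.5]
 [  3.3   2.5]]
```

{"method": "drive_tool", "body": {"steps": [{"dp": [0.5,0.9,-0.2],"rot": [0,-0.94,0],"grip": 0},{"dp": [0.5,0.9,-0.2],"rot": [0,-0.94,0],"grip": 0},{"dp": [0.4,0.9,-0.3],"rot": [0,-0.94,0],"grip": 0},{"dp": [0,0.3,0],"rot": [0,0,0],"grip": 0.2},{"dp": [0,0,0],"rot": [0,0,0],"grip": 0.3}]}}

```text
time: 3.17
position: [0.531, 0.019, 0.062]
ee_rot: [0.693, -0.682, -0.168, 0.162]
force: [-1.0, -0.9, -0.3]
finger_gap: 0.0637
```

```bash
cat > delta.py <<'E'
# usage: delta.py gx gy z yaw_g(deg)  -> remaining dp and rot in units
import sys,numpy as np
from bench import *
from scipy.spatial.transform import Rotation as R
p=[0.55985,.00732,.0978]
def go(X,yaw):
    s=read_state(); M=R.from_quat(s['ee_rot'],scalar_first=True); 
    T=R.from_matrix(np.array([[np.cos(yaw),0,-np.sin(yaw)],[np.sin(yaw),0,np.cos(yaw)],[0,-1,0]]))
    print(s['time'],"pos",s['position'].round(4),"gap",round(s['finger_gap'],4),"F",s['force'].round(1))
    print("dp mm",(M.inv().apply(X-s['position'])*1000).round(1),"units",(M.inv().apply(X-s['position'])/.02).round(2),"rot units",((M.inv()*T).as_rotvec()/.12).round(2))
if __name__=="__main__":
    gx,gy,z,yw=map(float,sys.argv[1:5]); c,s=np.cos(p[2]),np.sin(p[2])
    go(np.array([p[0]+(c*gx-s*gy)/1000,p[1]+(s*gx+c*gy)/1000,z/1000]),p[2]+np.radians(yw))
E
python3 delta.py -29.9 2.2 16 20;python3 look.py wrist w3
```

```text
3.1667 pos [0.531 0.019 0.062] gap 0.0637 F [-1.  -0.9 -0.3]
dp mm [ -7.2  45.8 -11.2] units [-0.36  2.29 -0.56] rot units [-0.11  0.2   0.09]
3.1667 [0.531 0.019 0.062] yaw 26.95 tilt [ 0.0115 -0.9999  0.0128] [-0.97 -0.93 -0.26] 0.06369697828214382 [-0.334  0.404  0.362  1.775 -0.187  0.989  2.145]
```

View pics/w3.png

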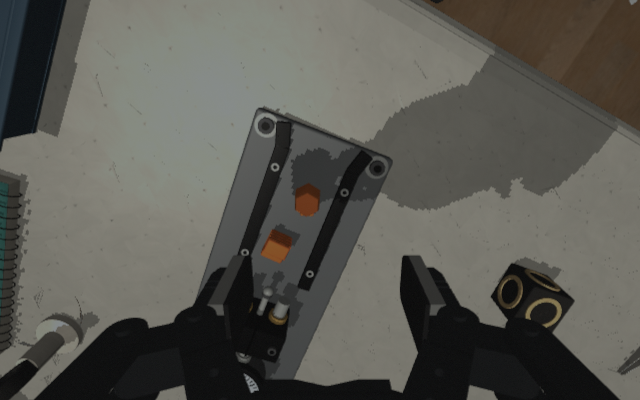

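```bash
python3 - <<'E'
from fit import *
D=load("w3");p=[0.55985,.00732,.0978]
k=8;o=np.array([250,160])
im=cv2.convertScaleAbs(cv2.resize(D['im'][160:270,250:330,::-1],None,fx=k,fy=k,interpolation=cv2.INTER_CUBIC),alpha=1.5)
def L(pl,col):
    q=(proj(D,gp(p,np.array(pl)/1000))-o+.5)*k-.5
    cv2.polylines(im,[np.round(q).astype(int)],True,col,1)
a=np.radians(20+60*np.arange(6))
for z in(10,27.5):L([(-29.9+9*np.cos(t),2.2+9*np.sin(t),z) for t in a],(0,255,0))
b=np.radians(-4);
for xs,z in(((-8.5,8.5),10),((-8.5,0),28),((0,8.5),21)):
  L([(9.5+x*np.cos(b)-y*np.sin(b),-5+x*np.sin(b)+y*np.cos(b),z) for x,y in((xs[0],-7.5),(xs[1],-7.5),(xs[1],7.5),(xs[0],7.5))],(255,0,0))
for s in (1,-1): L([(-56,s*19,14),(36,s*19,14)],(0,0,255))
cv2.imwrite("pics/w3z.png",cv2.resize(im,None,fx=.65,fy=.65,interpolation=cv2.INTER_AREA))
E
```

```text
(no output)
```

View pics/w3z.png

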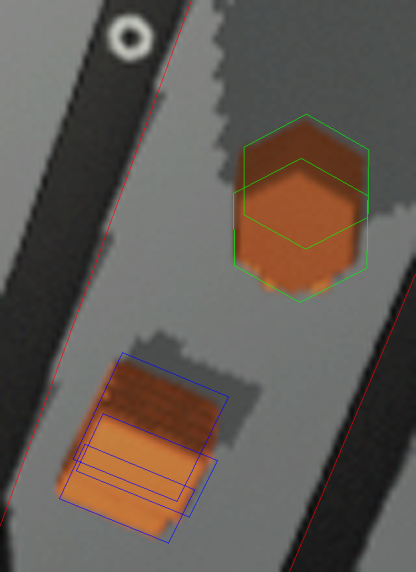

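{"method": "drive_tool", "body": {"steps": [{"dp": [-0.36,0.5,-0.5],"rot": [-0.1,0.15,0.1],"grip": 0.3},{"dp": [0,0.8,0],"rot": [0,0,0],"grip": 0.35},{"dp": [0,0.5,0],"rot": [0,0,0],"grip": 0.35},{"dp": [0,0.0,0],"rot": [0,0,0],"grip": 0.35}]}}

```text
time: 3.55
position: [0.5311, 0.0073, 0.0294]
ee_rot: [-0.689, 0.69, 0.159, -0.154]
force: [0.7, 0.1, -0.0]
finger_gap: 0.0556
```

```bash
python3 delta.py -29.9 2.2 16 20
```

```text
3.55 pos [0.5311 0.0073 0.0294] gap 0.0556 F [ 0.7  0.1 -0. ]
dp mm [-1.5 13.4 -0.1] units [-0.08  0.67 -0.  ] rot units [ 0.03 -0.    0.05]
```

{"method": "drive_tool", "body": {"steps": [{"dp": [-0.05,0.4,0],"rot": [0,0,0],"grip": 0.35},{"dp": [0,0.27,0],"rot": [0,0,0],"grip": 0.4},{"dp": [0,0,0],"rot": [0,0,0],"grip": 1},{"dp": [0,0,0],"rot": [0,0,0],"grip": 1},{"dp": [0,0,0],"rot": [0,0,0],"grip": 1},{"dp": [0,0,0],"rot": [0,0,0],"grip": 1},{"dp": [0,0,0],"rot": [0,0,0],"grip": 1}], "newtons": 25}}

```text
time: 4.13
position: [0.5311, 0.0064, 0.0168]
ee_rot: [-0.689, 0.691, 0.159, -0.152]
force: [0.3, -0.9, -0.0]
finger_gap: -0.0001
```

```bash
python3 delta.py -29.9 2.2 16 20;python3 look.py wrist w4
```

```text
4.1333 pos [0.5311 0.0064 0.0168] gap -0.0001 F [ 0.3 -0.9 -0. ]
dp mm [-1.   0.8  0.7] units [-0.05  0.04  0.03] rot units [ 0.04 -0.03  0.07]
4.1333 [0.5311 0.0064 0.0168] yaw 25.43 tilt [ 0.0085 -1.     -0.005 ] [ 0.35 -0.95 -0.04] -0.00014082426984746258 [-0.321  0.462  0.362  1.824 -0.205  0.882  2.149]
```

View pics/w4.png

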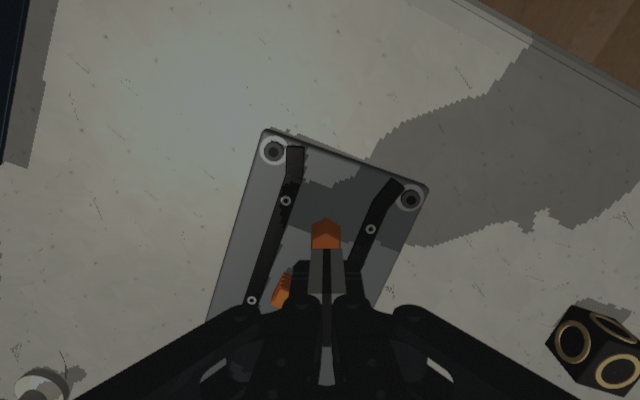

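```bash
python3 - <<'E'
from fit import *
D=load("w4");p=[0.55985,.00732,.0978];P=pts(D)
k=8;o=np.array([290,200])
im=cv2.convertScaleAbs(cv2.resize(D['im'][200:290,290:365,::-1],None,fx=k,fy=k,interpolation=cv2.INTER_CUBIC),alpha=1.5)
def L(pl,col,f=lambda X:gp(p,np.array(X)/1000)):
    q=(proj(D,f(pl))-o+.5)*k-.5
    cv2.polylines(im,[np.round(q).astype(int)],True,col,1)
a=np.radians(20+60*np.arange(6))
for z in(10,27.5):L([(-29.9+8.7*np.cos(t),2.2+8.7*np.sin(t),z) for t in a],(0,255,0))
q=(proj(D,np.array([[.5311,.0064,.0168]]))-o+.5)*k; cv2.circle(im,tuple(np.round(q[0]).astype(int)),6,(255,0,255),2)
cv2.imwrite("pics/w4z.png",im)
for u,v in[(326,230),(326,244),(326,255),(320,270),(333,270),(316,255),(337,255)]: print(u,v,P[v,u].round(4),D['im'][v,u])
E
```

```text
326 230 [0.5236 0.0034 0.0235] [66 34 18]
326 244 [0.5295 0.0062 0.0258] [104  54  27]
326 255 [0.5209 0.0023 0.0548] [14 13 14]
320 270 [5.216e-01 2.000e-04 6.730e-02] [49 49 47]
333 270 [0.5194 0.0047 0.0673] [49 49 47]
316 255 [ 0.5224 -0.0015  0.0555] [48 48 46]
337 255 [0.5186 0.0063 0.0555] [49 49 47]
```

View pics/w4z.png

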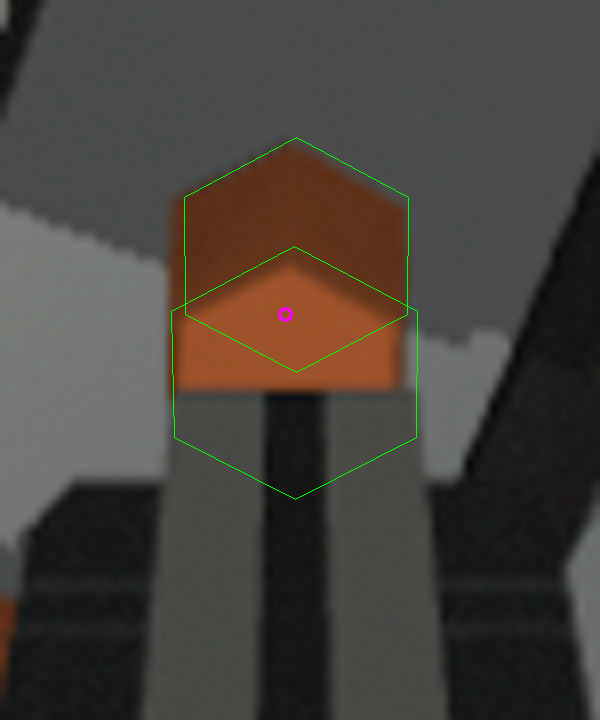

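```bash
python3 look.py scene s4; python3 - <<'E'
from fit import *
D=load("s4")
q=proj(D,np.array([.5311,.0064,.0168]));print(q)
o=np.array([250,130]);k=6
im=cv2.resize(D['im'][130:250,250:370,::-1],None,fx=k,fy=k,interpolation=cv2.INTER_CUBIC)
cv2.circle(im,tuple(np.round((q-o+.5)*k).astype(int)),5,(255,0,255),1)
cv2.imwrite("pics/s4z.png",im[:600])
P=pts(load("w4"));
for v in range(246,300,6): print(v,P[v,316].round(4),P[v,337].round(4))
E
```

```text
4.1833 [0.5312 0.0064 0.0168] yaw 25.43 tilt [ 0.0086 -0.9999 -0.005 ] [-0.34 -0.4   0.12] -6.178354290605097e-05 [-0.321  0.462  0.362  1.824 -0.205  0.882  2.149]
[292.99738084 227.96469765]
246 [0.5323 0.002  0.0267] [0.5278 0.0114 0.0267]
252 [ 0.5224 -0.0016  0.0529] [0.5192 0.0066 0.0516]
258 [ 0.5223 -0.0015  0.0581] [0.5186 0.0062 0.0581]
264 [ 0.5227 -0.0011  0.0619] [0.5191 0.0063 0.062 ]
270 [ 0.5224 -0.0011  0.067 ] [0.5183 0.0058 0.0681]
276 [ 0.5222 -0.001   0.0716] [0.5186 0.0058 0.072 ]
282 [ 0.5218 -0.0011  0.0761] [0.5183 0.0056 0.0766]
288 [ 0.5222 -0.0007  0.0791] [0.5182 0.0054 0.0805]
294 [ 0.5211 -0.0011  0.0844] [0.5186 0.0055 0.0835]
```

View pics/s4z.png

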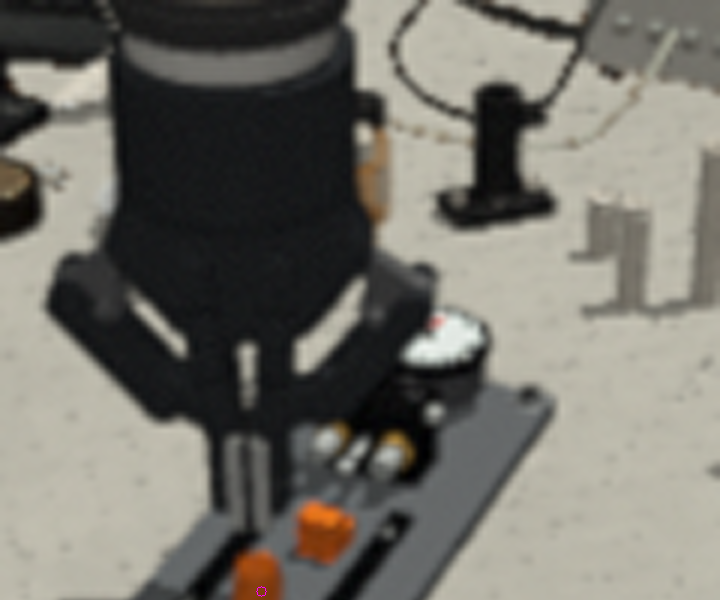

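```bash
python3 - <<'E'
import bench
print([n for n in dir(bench) if not n.startswith('_')]); print(getattr(bench,'pinch_z',None))
from fit import *
D=load("w4")
# fingertip edge pixels vs height along the near face line
f=np.array([.5205,.0025])
for z in (.045,.048,.05,.052,.055): print(z,proj(D,np.array([*f,z])))
D=load("s4")
for z in (.0168,.04,.045,.05,.055): print(z,(proj(D,np.array([.5311,.0064,z]))-[250,130])*6)
E
```

```text
['Unreachable', 'close_job', 'get_calibration', 'get_image', 'pinch_z', 'read_state']
0.0187
0.045 [326.90781551 243.65489389]
0.048 [326.87839044 246.78798438]
0.05 [326.85816847 248.94115637]
0.052 [326.83744113 251.14813915]
0.055 [326.80536031 254.5640055 ]
0.0168 [257.98428502 587.78818592]
0.04 [255.82645989 532.68865981]
0.045 [255.35254672 520.58740542]
0.05 [254.87541928 508.40407531]
0.055 [254.39504475 496.13783163]
```

{"method": "drive_tool", "body": {"steps": [{"dp": [-0.05,0,0],"rot": [0,0,0],"grip": 0.4},{"dp": [0,0,0],"rot": [0,0,0],"grip": 0.4},{"dp": [0,0,0],"rot": [0,0,0],"grip": 0.4},{"dp": [0,0,0],"rot": [0,0,0],"grip": 0.4},{"dp": [0,0.5,0],"rot": [0,0,0],"grip": 0.4},{"dp": [0,0.5,0],"rot": [0,0,0],"grip": 0.4},{"dp": [0,0,0],"rot": [0,0,0],"grip": 0.4}]}}

```text
time: 4.82
position: [0.5313, 0.0061, -0.0041]
ee_rot: [-0.689, 0.691, 0.16, -0.152]
force: [-1.1, 0.4, -0.1]
finger_gap: 0.0518
```

```bash
python3 delta.py -29.9 2.2 -18 20;python3 look.py wrist w5
```

```text
4.8167 pos [ 0.5313  0.0061 -0.0041] gap 0.0518 F [-1.1  0.4 -0.1]
dp mm [-1.2 13.9  1.1] units [-0.06  0.69  0.06] rot units [ 0.05 -0.02  0.09]
4.8167 [ 0.5313  0.0061 -0.0041] yaw 25.44 tilt [ 0.0108 -0.9999 -0.0056] [-1.13  0.38 -0.06] 0.05177700204991212 [-0.312  0.491  0.351  1.842 -0.22   0.834  2.163]
```

View pics/w5.png

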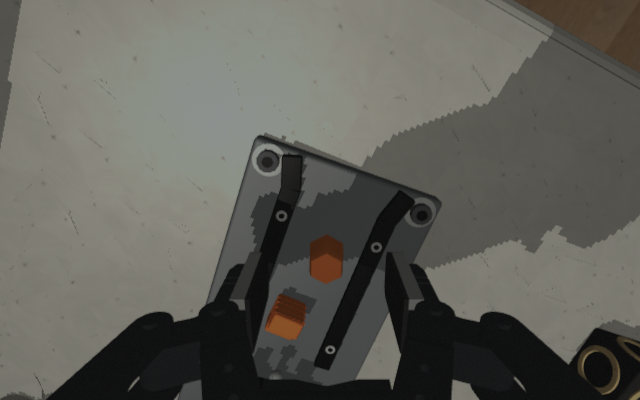

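{"method": "drive_tool", "body": {"steps": [{"dp": [-0.06,0.4,0.06],"rot": [0,0,0.08],"grip": 0.45},{"dp": [0,0.25,0],"rot": [0,0,0],"grip": 0.5},{"dp": [0,0,0],"rot": [0,0,0],"grip": 1},{"dp": [0,0,0],"rot": [0,0,0],"grip": 1},{"dp": [0,0,0],"rot": [0,0,0],"grip": 1},{"dp": [0,0,0],"rot": [0,0,0],"grip": 1}]}}

```text
time: 5.37
position: [0.5297, 0.0136, -0.0149]
ee_rot: [0.691, -0.688, -0.157, 0.156]
force: [0.5, -0.4, -0.6]
finger_gap: 0.0162
```

```bash
python3 delta.py -29.9 2.2 -18 20;python3 look.py wrist w6
```

```text
5.3667 pos [ 0.5297  0.0136 -0.0149] gap 0.0162 F [ 0.5 -0.4 -0.6]
dp mm [-2.9  3.  -6.4] units [-0.14  0.15 -0.32] rot units [-0.03  0.    0.02]
5.3667 [ 0.5297  0.0136 -0.0149] yaw 25.61 tilt [ 0.0025 -1.      0.0042] [ 0.5  -0.36 -0.56] 0.01615651830933555 [-0.313  0.512  0.341  1.841 -0.231  0.827  2.164]
```

View pics/w6.png

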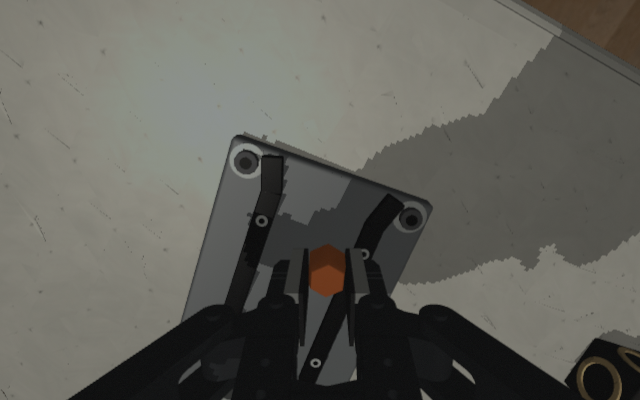

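{"method": "drive_tool", "body": {"steps": [{"dp": [0,-0.6,0],"rot": [0,0,0],"grip": 1},{"dp": [0,-1,0],"rot": [0,0,0],"grip": 1},{"dp": [0,-1,0],"rot": [0,0,0],"grip": 1},{"dp": [0,-1,0],"rot": [0,0,0],"grip": 1},{"dp": [0,-0.5,-1],"rot": [0,0,0],"grip": 1},{"dp": [0,0,-1],"rot": [0,0,0],"grip": 1},{"dp": [0,0,-1],"rot": [0,0,0],"grip": 1}]}}

```text
time: 6.0
position: [0.5523, -0.0342, 0.0706]
ee_rot: [0.693, -0.684, -0.158, 0.162]
force: [0.2, -0.1, -0.5]
finger_gap: 0.016
```

```bash
python3 - <<'E'
from fit import *
D=load("top0")
Z=lambda a:np.array(a)/7+[400,200]-.43
c=ray(D,Z([(60,62),(510,62),(522,445),(68,445)]),.034);print(c.round(3),c.mean(0))
E
cat > dw.py <<'E'
import sys;from delta import *
x,y,z,yw=map(float,sys.argv[1:5]); go(np.array([x,y,z]),np.radians(yw))
E
python3 dw.py .515 -.24 .08 25.6;python3 look.py wrist w7
```

```text
[[ 0.578 -0.162  0.034]
 [ 0.579 -0.295  0.034]
 [ 0.467 -0.296  0.034]
 [ 0.465 -0.164  0.034]] [ 0.52246188 -0.22906175  0.034     ]
6.0 pos [ 0.5523 -0.0342  0.0706] gap 0.016 F [ 0.2 -0.1 -0.5]
dp mm [-124.1  -11.5 -168.2] units [-6.21 -0.57 -8.41] rot units [-0.11  0.07 -0.02]
6.0 [ 0.5523 -0.0342  0.0706] yaw 26.11 tilt [-0.0024 -0.9999  0.0137] [ 0.16 -0.08 -0.49] 0.015990006757329818 [-0.245  0.448  0.383  1.69  -0.2    1.05   2.232]
```

View pics/w7.png

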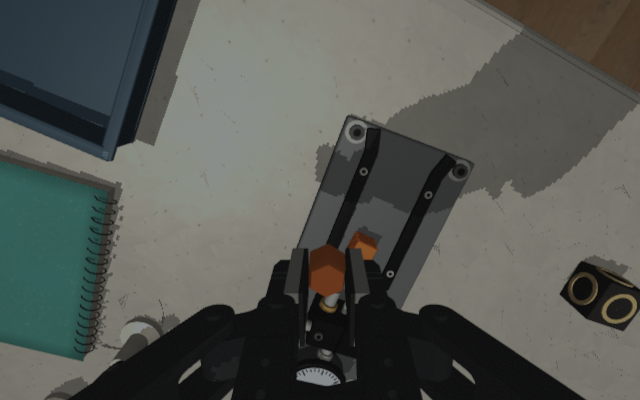

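{"method": "drive_tool", "body": {"steps": [{"dp": [-0.7,-0.3,-0.95],"rot": [0,0.36,0],"grip": 1},{"dp": [-0.65,-0.2,-0.95],"rot": [0,0.36,0],"grip": 1},{"dp": [-0.6,0,-0.95],"rot": [0,0.36,0],"grip": 1},{"dp": [-0.55,0,-0.95],"rot": [0,0.36,0],"grip": 1},{"dp": [-0.45,0,-0.95],"rot": [0,0.36,0],"grip": 1},{"dp": [-0.4,0,-0.95],"rot": [0,0.36,0],"grip": 1},{"dp": [-0.35,0,-0.95],"rot": [0,0.36,0],"grip": 1},{"dp": [-0.3,0,-0.95],"rot": [0,0.36,0],"grip": 1},{"dp": [-0.2,0,-0.95],"rot": [0,0.36,0],"grip": 1},{"dp": [-0.15,0,-0.95],"rot": [0,0.36,0],"grip": 1}]}}

```text
time: 6.88
position: [0.5181, -0.2502, 0.083]
ee_rot: [0.712, -0.702, 0.0, 0.001]
force: [0.3, 0.1, -1.6]
finger_gap: 0.0162
```

```bash
python3 dw.py .515 -.24 .0 1.6
```

```text
6.8833 pos [ 0.5181 -0.2502  0.083 ] gap 0.0162 F [ 0.3  0.1 -1.6]
dp mm [-2.9 83.2  9.1] units [-0.14  4.16  0.45] rot units [-0.11 -0.22 -0.02]
```

Lower to the rim and release.

{"method": "drive_tool", "body": {"steps": [{"dp": [-0.1,1,0.4],"rot": [-0.1,-0.2,0],"grip": 1},{"dp": [0,1,0],"rot": [0,0,0],"grip": 1},{"dp": [0,1,0],"rot": [0,0,0],"grip": 1},{"dp": [0,0.8,0],"rot": [0,0,0],"grip": 1},{"dp": [0,0,0],"rot": [0,0,0],"grip": 1},{"dp": [0,0,0],"rot": [0,0,0],"grip": 0.5},{"dp": [0,0,0],"rot": [0,0,0],"grip": 0.5},{"dp": [0,0,0],"rot": [0,0,0],"grip": 0.5}]}}

```text
time: 7.55
position: [0.5149, -0.2506, 0.0096]
ee_rot: [-0.705, 0.709, 0.004, -0.003]
force: [1.4, -0.1, 0.8]
finger_gap: 0.0426
```

```bash
python3 dw.py .51 -.24 .08 1.6;python3 look.py wrist w8
```

```text
7.55 pos [ 0.5149 -0.2506  0.0096] gap 0.0426 F [ 1.4 -0.1  0.8]
dp mm [ -4.7 -70.4  10.3] units [-0.23 -3.52  0.51] rot units [ 0.04 -0.15  0.02]
7.55 [ 0.5149 -0.2506  0.0096] yaw 0.58 tilt [ 0.0019 -1.     -0.0048] [ 1.36 -0.08  0.76] 0.042566146886513216 [ 0.061  0.57   0.505  1.71  -0.325  0.942  2.272]
```

View pics/w8.png

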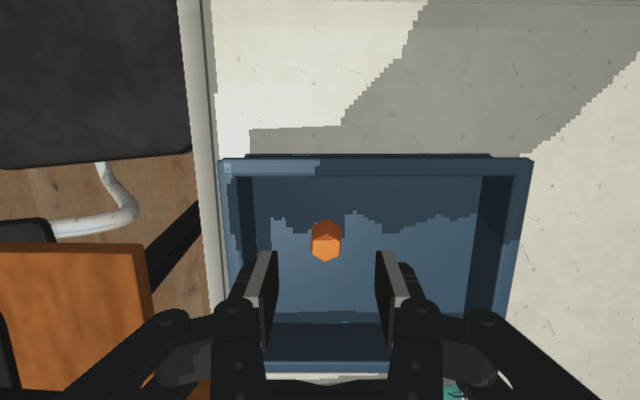

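{"method": "drive_tool", "body": {"steps": [{"dp": [0,-1,0],"rot": [0,-0.1,0],"grip": 0.4},{"dp": [0,-1,0],"rot": [0,0,0],"grip": 0.4},{"dp": [0,-1,0],"rot": [0,0,0],"grip": 0.4},{"dp": [0,-0.7,1],"rot": [0,0,0],"grip": 0.4},{"dp": [0,0,1],"rot": [0,0,0],"grip": 0.4},{"dp": [0,0,1],"rot": [0,0,0],"grip": 0.4},{"dp": [0,0,1],"rot": [0,0,0],"grip": 0.4},{"dp": [0.1,0,1],"rot": [0,0,0],"grip": 0.4},{"dp": [0.1,0,1],"rot": [0,0,0],"grip": 0.4},{"dp": [0.1,0,1],"rot": [0,0,0],"grip": 0.4},{"dp": [0.1,0,1],"rot": [0,0,0],"grip": 0.4},{"dp": [0.1,0,1],"rot": [0,0,0],"grip": 0.4}]}}

```text
time: 8.6
position: [0.5294, -0.0741, 0.1016]
ee_rot: [-0.702, 0.712, 0.013, 0.008]
force: [0.5, 0.3, -0.4]
finger_gap: 0.0511
```

{"method": "drive_tool", "body": {"steps": [{"dp": [0.1,0,1],"rot": [0,0,0],"grip": 0.4},{"dp": [0.1,0,1],"rot": [0,0,0],"grip": 0.4},{"dp": [0.1,0,0.6],"rot": [0,0,0],"grip": 0.4},{"dp": [0,0,0],"rot": [0,0,0],"grip": 0.4}]}}

```text
time: 8.93
position: [0.5383, -0.0127, 0.1059]
ee_rot: [-0.704, 0.71, 0.019, 0.008]
force: [-0.4, -0.4, -0.3]
finger_gap: 0.0514
```

```bash
python3 delta.py 9 -5.2 -18 -4;python3 look.py wrist w9
```

```text
8.9333 pos [ 0.5383 -0.0127  0.1059] gap 0.0514 F [-0.4 -0.4 -0.3]
dp mm [ 26.4 124.9  16.4] units [1.32 6.24 0.82] rot units [ 0.08 -0.1   0.33]
8.9333 [ 0.5383 -0.0127  0.1059] yaw 0.92 tilt [ 0.0392 -0.9992 -0.0098] [-0.4  -0.43 -0.31] 0.05138273537336194 [-0.401  0.354  0.496  1.745 -0.184  1.049  1.741]
```

View pics/w9.png

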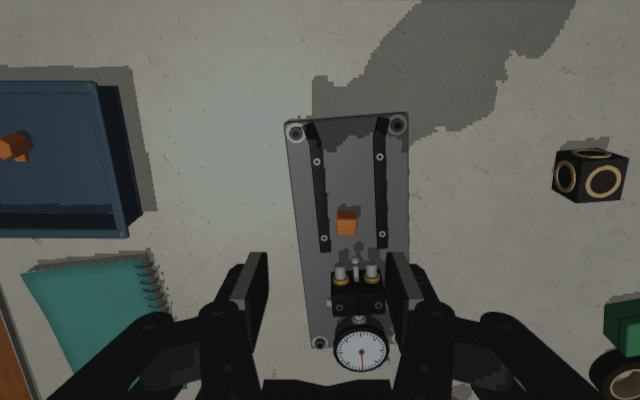

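```bash
cat > ov.py <<'E'
from fit import *
import sys
def run(tag,x0,y0,w,h,k,out,o1=(9.5,-5,-4)):
    D=load(tag);p=[0.55985,.00732,.0978]
    o=np.array([x0,y0])
    im=cv2.convertScaleAbs(cv2.resize(D['im'][y0:y0+h,x0:x0+w,::-1],None,fx=k,fy=k,interpolation=cv2.INTER_CUBIC),alpha=1.5)
    def L(pl,col,cl=True):
        q=(proj(D,gp(p,np.array(pl)/1000))-o+.5)*k-.5
        cv2.polylines(im,[np.round(q).astype(int)],cl,col,1)
    b=np.radians(o1[2])
    if o1[2]<900:
     for xs,z in(((-8.5,8.5),10),((-8.5,0),28),((0,8.5),21)):
      L([(o1[0]+x*np.cos(b)-y*np.sin(b),o1[1]+x*np.sin(b)+y*np.cos(b),z) for x,y in((xs[0],-7.5),(xs[1],-7.5),(xs[1],7.5),(xs[0],7.5))],(255,0,0))
    for s in (1,-1): 
        L([(-56,s*19,14),(36,s*19,14)],(0,0,255),False)
        L([(40,s*12.5+4.5*np.cos(t),26+4.5*np.sin(t)) for t in np.linspace(0,6.28,20)],(255,0,255))
    L([(-72,-46,10),(-72,46,10),(140,46,10),(140,-46,10)],(0,255,0))
    cv2.imwrite(f"pics/{out}.png",im)
E
python3 -c "
from ov import *
run('w9',280,105,140,150,5,'w9z')"
```

```text
(no output)
```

View pics/w9z.png

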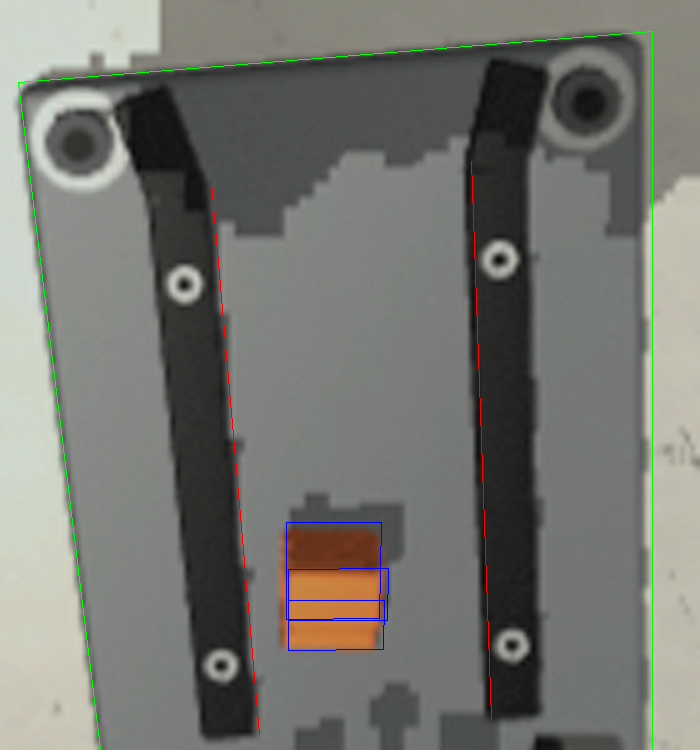

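{"method": "drive_tool", "body": {"steps": [{"dp": [0.65,0.5,0.4],"rot": [0.08,-0.1,0.33],"grip": 0.4},{"dp": [0.65,0.8,0.4],"rot": [0,0,0],"grip": 0.45},{"dp": [0,1,0],"rot": [0,0,0],"grip": 0.5},{"dp": [0,1,0],"rot": [0,0,0],"grip": 0.5},{"dp": [0,1,0],"rot": [0,0,0],"grip": 0.5},{"dp": [0,0,0],"rot": [0,0,0],"grip": 0.5}]}}

```text
time: 9.48
position: [0.5688, -0.008, 0.0234]
ee_rot: [-0.705, 0.709, 0.01, -0.003]
force: [-1.2, 0.2, -0.1]
finger_gap: 0.0427
```

```bash
python3 delta.py 9 -5.5 -18 -4;python3 look.py wrist w10
```

```text
9.4833 pos [ 0.5688 -0.008   0.0234] gap 0.0427 F [-1.2  0.2 -0.1]
dp mm [ 0.4 41.4 10.9] units [0.02 2.07 0.55] rot units [ 0.05 -0.08  0.08]
9.4833 [ 0.5688 -0.008   0.0234] yaw 1.02 tilt [ 0.0091 -0.9999 -0.0061] [-1.2   0.21 -0.1 ] 0.042661378819554514 [-0.348  0.532  0.453  1.715 -0.27   0.949  1.796]
```

View pics/w10.png

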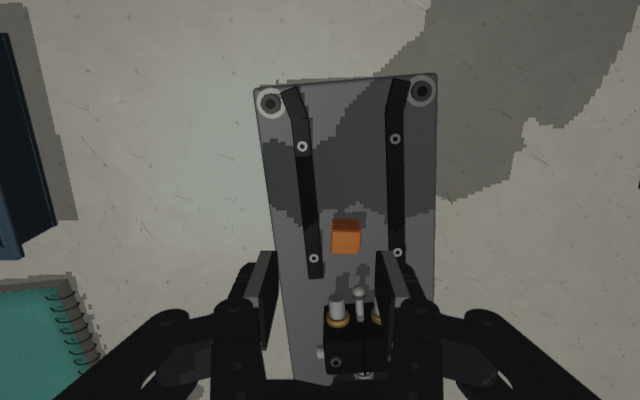

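{"method": "drive_tool", "body": {"steps": [{"dp": [0,0.4,0.55],"rot": [0.05,-0.08,0.08],"grip": 0.5},{"dp": [0,0.8,0],"rot": [0,0,0],"grip": 0.5},{"dp": [0,0,0],"rot": [0,0,0],"grip": 0.5}]}}

```text
time: 9.78
position: [0.5737, 0.0003, 0.0049]
ee_rot: [-0.707, 0.707, 0.012, -0.005]
force: [-1.2, -1.3, -0.3]
finger_gap: 0.0428
```

```bash
python3 delta.py 9 -5.5 -18 -4
```

```text
9.7833 pos [5.737e-01 3.000e-04 4.900e-03] gap 0.0428 F [-1.2 -1.3 -0.3]
dp mm [-4.6 22.8  2.5] units [-0.23  1.14  0.13] rot units [ 0.01 -0.04  0.08]
```

{"method": "drive_tool", "body": {"steps": [{"dp": [-0.23,0.6,0.13],"rot": [0,0,0],"grip": 0.5},{"dp": [0,0.45,0],"rot": [0,0,0],"grip": 0.5},{"dp": [0,0,0],"rot": [0,0,0],"grip": 0.5}]}}

```text
time: 10.03
position: [0.5733, 0.0036, -0.0126]
ee_rot: [0.707, -0.707, -0.015, 0.003]
force: [0.2, 1.0, 1.0]
finger_gap: 0.043
```

```bash
python3 delta.py 9 -5.5 -18 -4
```

```text
10.0333 pos [ 0.5733  0.0036 -0.0126] gap 0.043 F [0.2 1.  1. ]
dp mm [-4.1  5.3 -0.7] units [-0.21  0.27 -0.04] rot units [-0.   -0.03  0.14]
```

{"method": "drive_tool", "body": {"steps": [{"dp": [-0.21,0.2,0],"rot": [0,0,0.1],"grip": 0.5},{"dp": [0,0,0],"rot": [0,0,0],"grip": 1},{"dp": [0,0,0],"rot": [0,0,0],"grip": 1},{"dp": [0,0,0],"rot": [0,0,0],"grip": 1},{"dp": [0,0,0],"rot": [0,0,0],"grip": 1}]}}

```text
time: 10.45
position: [0.5721, 0.0034, -0.0135]
ee_rot: [0.707, -0.707, -0.012, 0.005]
force: [-0.3, -0.0, -0.6]
finger_gap: 0.0144
```

{"method": "drive_tool", "body": {"steps": [{"dp": [0,-0.6,0],"rot": [0,0,0],"grip": 1},{"dp": [0,-1,0],"rot": [0,0,0],"grip": 1},{"dp": [0,-1,0],"rot": [0,0,0],"grip": 1},{"dp": [0,-1,0],"rot": [0,0,0],"grip": 1},{"dp": [0,-1,0],"rot": [0,0,0],"grip": 1},{"dp": [0,0,0],"rot": [0,0,0],"grip": 1}]}}

```text
time: 10.95
position: [0.5709, 0.0024, 0.086]
ee_rot: [0.707, -0.707, -0.011, 0.005]
force: [0.6, -0.9, 0.7]
finger_gap: 0.0142
```

```bash
python3 dw.py .535 -.205 .09 1;python3 look.py wrist w11
```

```text
10.95 pos [0.5709 0.0024 0.086 ] gap 0.0142 F [ 0.6 -0.9  0.7]
dp mm [ -40.6   -4.4 -206.5] units [ -2.03  -0.22 -10.32] rot units [-0.    0.05  0.08]
10.95 [0.5709 0.0024 0.086 ] yaw 1.32 tilt [ 9.2e-03 -1.0e+00  1.0e-04] [ 0.57 -0.94  0.74] 0.014160876153189377 [-0.378  0.462  0.475  1.646 -0.234  1.081  1.757]
```

View pics/w11.png

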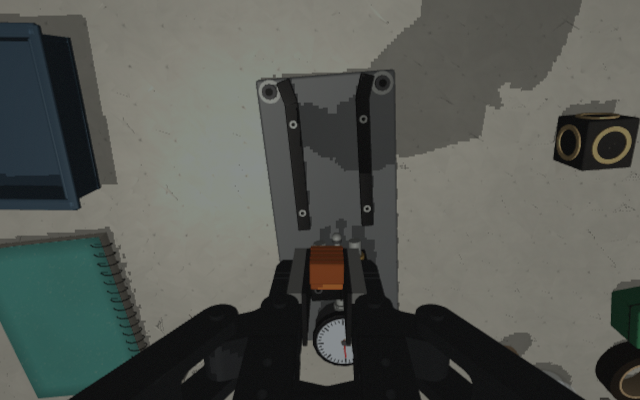

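{"method": "drive_tool", "body": {"steps": [{"dp": [-0.3,0,-0.93],"rot": [0,0,0.08],"grip": 1},{"dp": [-0.3,0,-0.93],"rot": [0,0,0],"grip": 1},{"dp": [-0.3,0,-0.93],"rot": [0,0,0],"grip": 1},{"dp": [-0.2,0,-0.93],"rot": [0,0,0],"grip": 1},{"dp": [-0.2,0,-0.93],"rot": [0,0,0],"grip": 1},{"dp": [-0.2,0,-0.93],"rot": [0,0,0],"grip": 1},{"dp": [-0.2,0,-0.93],"rot": [0,0,0],"grip": 1},{"dp": [-0.1,0,-0.93],"rot": [0,0,0],"grip": 1},{"dp": [-0.1,0,-0.93],"rot": [0,0,0],"grip": 1},{"dp": [-0.1,0,-0.93],"rot": [0,0,0],"grip": 1},{"dp": [0,0,0],"rot": [0,0,0],"grip": 1}]}}

```text
time: 11.92
position: [0.5262, -0.1873, 0.0771]
ee_rot: [0.709, -0.705, -0.004, 0.016]
force: [-1.0, -1.3, -0.8]
finger_gap: 0.0142
```

```bash
python3 dw.py .535 -.208 .0 1;python3 look.py wrist w12
```

```text
11.9167 pos [ 0.5262 -0.1873  0.0771] gap 0.0142 F [-1.  -1.3 -0.8]
dp mm [  9.5  76.8 -21.4] units [ 0.47  3.84 -1.07] rot units [-0.04  0.1  -0.14]
11.9167 [ 0.5262 -0.1873  0.0771] yaw 1.69 tilt [-0.0169 -0.9998  0.0055] [-0.96 -1.29 -0.79] 0.014152728258613127 [-0.064  0.475  0.518  1.662 -0.256  1.091  2.13 ]
```

View pics/w12.png

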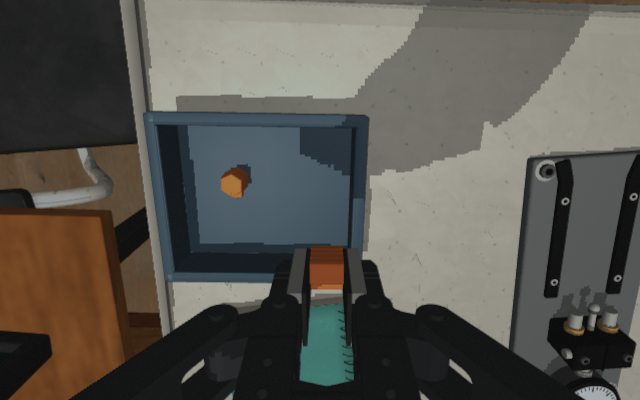

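{"method": "drive_tool", "body": {"steps": [{"dp": [0.3,0.3,-1],"rot": [0,0,-0.14],"grip": 1},{"dp": [0,1,-0.15],"rot": [0,0,0],"grip": 1},{"dp": [0,1,0],"rot": [0,0,0],"grip": 1},{"dp": [0,1,0],"rot": [0,0,0],"grip": 1},{"dp": [0,0.4,0],"rot": [0,0,0],"grip": 1},{"dp": [0,0,0],"rot": [0,0,0],"grip": 0.6},{"dp": [0,0,0],"rot": [0,0,0],"grip": 0.6},{"dp": [0,0,0],"rot": [0,0,0],"grip": 0.6}]}}

```text
time: 12.63
position: [0.5352, -0.1949, -0.002]
ee_rot: [0.714, -0.7, -0.014, 0.015]
force: [0.0, -0.3, -0.6]
finger_gap: 0.034
```

{"method": "drive_tool", "body": {"steps": [{"dp": [0,-1,0],"rot": [0,0,0],"grip": 0.5},{"dp": [0,-1,0],"rot": [0,0,0],"grip": 0.2},{"dp": [0,-1,0],"rot": [0,0,0],"grip": 0.1},{"dp": [0,-1,0],"rot": [0,0,0],"grip": 0.1},{"dp": [0,0,0],"rot": [0,0,0],"grip": 0.1}]}}

```text
time: 13.05
position: [0.5374, -0.1981, 0.0854]
ee_rot: [0.712, -0.702, -0.016, 0.013]
force: [0.9, -0.7, 0.6]
finger_gap: 0.0768
```

```bash
python3 look.py wrist w13; python3 look.py top t13
```

```text
13.05 [ 0.5374 -0.1981  0.0854] yaw 2.39 tilt [ 0.0041 -0.9999  0.0134] [ 0.91 -0.69  0.56] 0.07678529854170461 [-0.034  0.48   0.513  1.63  -0.273  1.103  2.168]
13.1 [ 0.5366 -0.1976  0.0838] yaw 2.41 tilt [ 0.0024 -0.9999  0.0143] [ 0.16 -0.5   0.29] 0.07685208567429001 [-0.034  0.482  0.512  1.632 -0.273  1.102  2.168]
```

View pics/w13.png

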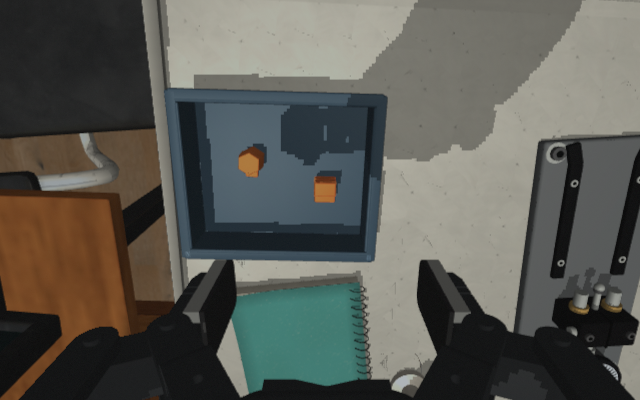

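{"method": "drive_tool", "body": {"steps": [{"dp": [-0.1,0,1],"rot": [0,0,0],"grip": 0.1},{"dp": [-0.1,0,1],"rot": [0,0,0],"grip": 0.1},{"dp": [-0.1,0,1],"rot": [0,0,0],"grip": 0.1},{"dp": [-0.1,0,1],"rot": [0,0,0],"grip": 0.1},{"dp": [-0.1,0,1],"rot": [0,0,0],"grip": 0.1},{"dp": [-0.1,0,1],"rot": [0,0,0],"grip": 0.1},{"dp": [-0.1,0,1],"rot": [0,0,0],"grip": 0.1},{"dp": [-0.1,0,1],"rot": [0,0,0],"grip": 0.1},{"dp": [-0.1,0,1],"rot": [0,0,0],"grip": 0.1},{"dp": [-0.1,0,1],"rot": [0,0,0],"grip": 0.1},{"dp": [-0.1,0,1],"rot": [0,0,0],"grip": 0.1},{"dp": [-0.1,0,1],"rot": [0,0,0],"grip": 0.1}]}}

```text
time: 14.15
position: [0.4893, 0.0486, 0.0741]
ee_rot: [0.712, -0.702, -0.003, 0.019]
force: [0.7, -0.1, -0.3]
finger_gap: 0.0769
```

{"method": "drive_tool", "body": {"steps": [{"dp": [-0.1,0,1],"rot": [0,0,0],"grip": 0.1},{"dp": [-0.1,0,1],"rot": [0,0,0],"grip": 0.1},{"dp": [-0.1,0,1],"rot": [0,0,0],"grip": 0.1},{"dp": [-0.1,0,1],"rot": [0,0,0],"grip": 0.1},{"dp": [-0.1,0,0.8],"rot": [0,0,0],"grip": 0.1},{"dp": [0,0,0],"rot": [0,0,0],"grip": 0.1},{"dp": [0,0,0],"rot": [0,0,0],"grip": 0.1}]}}

```text
time: 14.73
position: [0.4658, 0.1552, 0.0683]
ee_rot: [0.711, -0.702, -0.002, 0.029]
force: [0.7, -0.5, 0.2]
finger_gap: 0.0768
```

```bash
python3 look.py wrist w14; python3 - <<'E'
from h import *
D=load("w14");print(proj(D,np.array([[.526,.181,.032],[.526,.181,0]])))
E
```

```text
14.7333 [0.4658 0.1552 0.0683] yaw 2.51 tilt [-0.0384 -0.9992  0.0133] [ 0.68 -0.47  0.19] 0.07683107053526018 [-0.658  0.353  0.403  1.837 -0.185  1.02   1.44 ]
[[359.48337687 302.16037435]
 [355.20741774 278.21753154]]
```

View pics/w14.png

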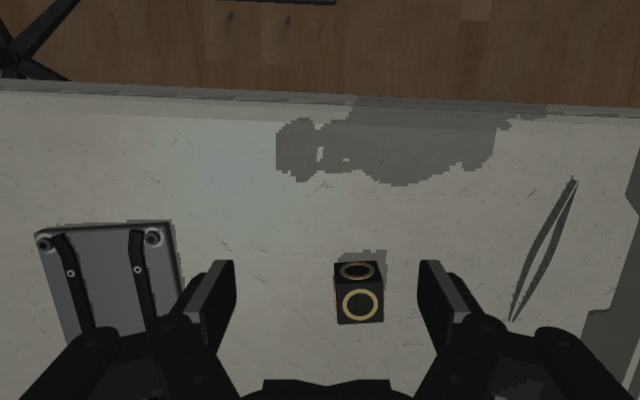

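```bash
python3 - <<'E'
from h import *
D=load("w14")
cv2.imwrite("pics/w14z.png",cv2.convertScaleAbs(cv2.resize(D['im'][250:335,322:396,::-1],None,fx=7,fy=7,interpolation=cv2.INTER_CUBIC),alpha=2.2))
E
```

```text
(no output)
```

View pics/w14z.png

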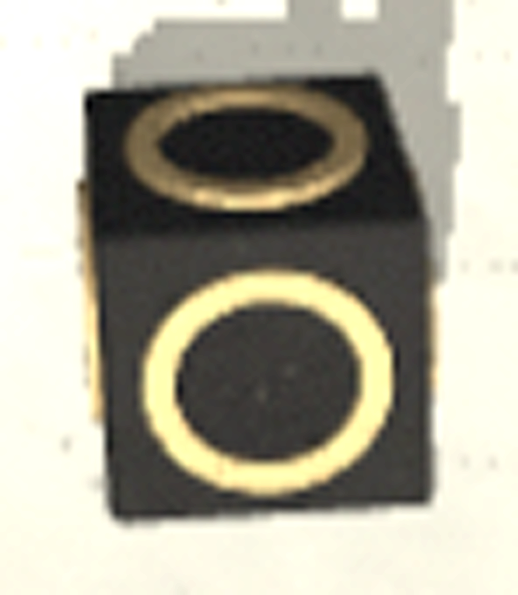

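```bash
python3 - <<'E'
from fit import *
D=load("w14")
Z=lambda a:(np.array(a,float)+.5)/7+[322,250]-.5
px=Z([(106,237),(427,221),(432,500),(117,519),(85,93),(380,78)])
obj=np.array([(-16,-16,32),(-16,16,32),(16,16,32),(16,-16,32),(-16,-16,0),(-16,16,0)])/1000
r=least_squares(lambda p:(proj(D,gp(p,obj))-px).ravel(),[.526,.181,.0],x_scale=[.01,.01,.1])
print(r.x,np.degrees(r.x[2]),r.fun.reshape(-1,2).round(1))
E
python3 dw.py .526 .181 0 2
```

```text
[0.52701286 0.18148558 0.09909948] 5.677981690469631 [[-1.6  0.2]
 [ 1.1 -0.3]
 [ 0.9  1.7]
 [-0.9  1.6]
 [-0.2 -1.5]
 [ 0.7 -1.7]]
14.7833 pos [0.4656 0.1555 0.0682] gap 0.0767 F [ 0.3  0.2 -0.8]
dp mm [64.1 66.1 22. ] units [3.2 3.3 1.1] rot units [-0.11  0.07 -0.32]
```

{"method": "drive_tool", "body": {"steps": [{"dp": [1,0.2,0.3],"rot": [-0.1,-0.46,-0.32],"grip": 0.1},{"dp": [1,0.5,0.3],"rot": [0,0,0],"grip": 0.1},{"dp": [1,0.6,0.3],"rot": [0,0,0],"grip": 0.1},{"dp": [0,0,0],"rot": [0,0,0],"grip": 0.1}]}}

```text
time: 15.12
position: [0.5257, 0.1715, 0.0398]
ee_rot: [-0.706, 0.707, 0.033, -0.033]
force: [-0.4, 1.0, -0.1]
finger_gap: 0.0765
```

```bash
python3 dw.py .525 .1815 -.024 5.7; python3 look.py wrist w15
```

```text
15.1167 pos [0.5257 0.1715 0.0398] gap 0.0765 F [-0.4  1.  -0.1]
dp mm [ 0.2 63.8 10. ] units [0.01 3.19 0.5 ] rot units [ 0.01 -0.05  0.  ]
15.1167 [0.5257 0.1715 0.0398] yaw 5.33 tilt [ 2.e-04 -1.e+00 -8.e-04] [-0.38  1.   -0.08] 0.07648167902524375 [-0.629  0.478  0.382  1.733 -0.208  0.971  1.495]
```

View pics/w15.png

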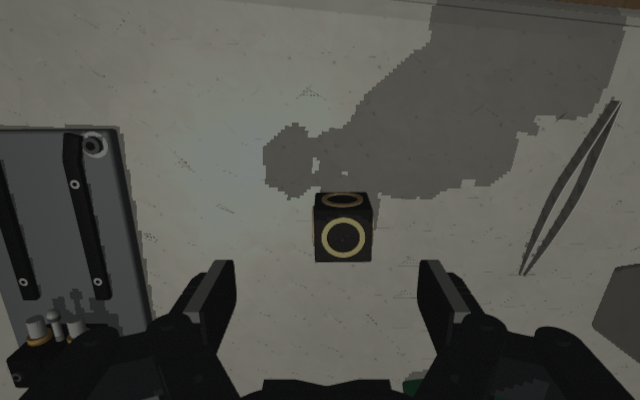

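{"method": "drive_tool", "body": {"steps": [{"dp": [0,0.3,0.5],"rot": [0,-0.05,0],"grip": 0.1},{"dp": [0,0.8,0],"rot": [0,0,0],"grip": 0.1},{"dp": [0,0.8,0],"rot": [0,0,0],"grip": 0.2},{"dp": [0,0,0],"rot": [0,0,0],"grip": 0.2}]}}

```text
time: 15.5
position: [0.5233, 0.1762, 0.002]
ee_rot: [-0.705, 0.707, 0.032, -0.033]
force: [-1.5, 0.2, -0.2]
finger_gap: 0.0681
```

```bash
python3 dw.py .525 .1815 -.024 5.7; python3 look.py wrist w16
```

```text
15.5 pos [0.5233 0.1762 0.002 ] gap 0.0681 F [-1.5  0.2 -0.2]
dp mm [ 2.2 26.   5.2] units [0.11 1.3  0.26] rot units [ 0.02 -0.07 -0.01]
15.5 [0.5233 0.1762 0.002 ] yaw 5.23 tilt [-9.0e-04 -1.0e+00 -2.8e-03] [-1.51  0.18 -0.21] 0.0681353924455167 [-0.627  0.528  0.366  1.765 -0.23   0.893  1.501]
```

View pics/w16.png

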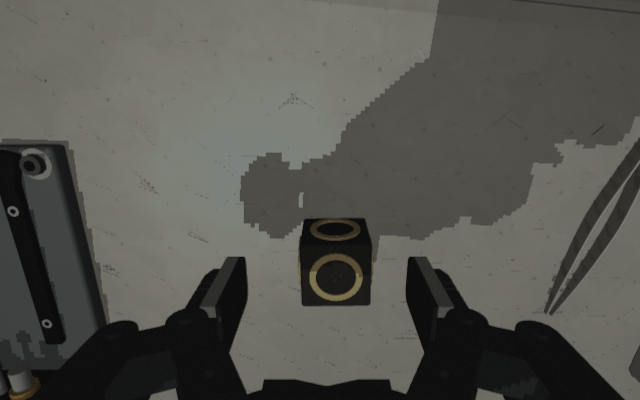

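{"method": "drive_tool", "body": {"steps": [{"dp": [0.1,0.5,0.26],"rot": [0,-0.06,0],"grip": 0.2},{"dp": [0,0.6,0],"rot": [0,0,0],"grip": 0.2},{"dp": [0,0.1,0],"rot": [0,0,0],"grip": 0.25},{"dp": [0,0,0],"rot": [0,0,0],"grip": 0.25}]}}

```text
time: 15.88
position: [0.5271, 0.1823, -0.0201]
ee_rot: [-0.706, 0.707, 0.037, -0.033]
force: [-0.3, -0.2, 0.3]
finger_gap: 0.0641
```

```bash
python3 dw.py .525 .1815 -.024 5.7; python3 look.py wrist w17
```

```text
15.8833 pos [ 0.5271  0.1823 -0.0201] gap 0.0641 F [-0.3 -0.2  0.3]
dp mm [-2.2  3.9 -0.6] units [-0.11  0.19 -0.03] rot units [ 0.01 -0.01  0.04]
15.8833 [ 0.5271  0.1823 -0.0201] yaw 5.64 tilt [ 0.0048 -1.     -0.0011] [-0.27 -0.2   0.35] 0.06405517916960354 [-0.623  0.564  0.352  1.771 -0.246  0.846  1.511]
```

View pics/w17.png

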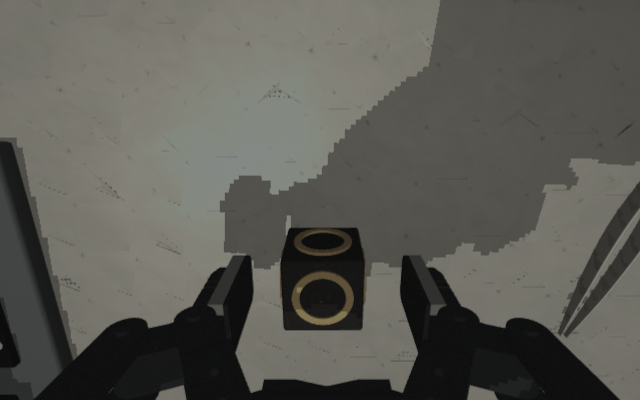

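{"method": "drive_tool", "body": {"steps": [{"dp": [-0.08,0.17,0],"rot": [0,0,0.04],"grip": 0.3},{"dp": [0,0,0],"rot": [0,0,0],"grip": 0.5},{"dp": [0,0,0],"rot": [0,0,0],"grip": 0.8},{"dp": [0,0,0],"rot": [0,0,0],"grip": 1},{"dp": [0,0,0],"rot": [0,0,0],"grip": 1},{"dp": [0,0,0],"rot": [0,0,0],"grip": 1}], "newtons": 50}}

```text
time: 16.43
position: [0.5266, 0.182, -0.0223]
ee_rot: [-0.706, 0.706, 0.035, -0.034]
force: [0.7, -0.3, -1.0]
finger_gap: 0.0313
```

```bash
python3 dw.py .525 .1815 -.024 5.7; python3 look.py wrist w18
```

```text
16.4333 pos [ 0.5266  0.182  -0.0223] gap 0.0313 F [ 0.7 -0.3 -1. ]
dp mm [-1.6  1.7 -0.4] units [-0.08  0.09 -0.02] rot units [ 0.   -0.01  0.02]
16.4333 [ 0.5266  0.182  -0.0223] yaw 5.61 tilt [ 1.9e-03 -1.0e+00 -6.0e-04] [ 0.66 -0.28 -1.03] 0.031346253982087215 [-0.621  0.568  0.351  1.771 -0.248  0.845  1.513]
```

View pics/w18.png

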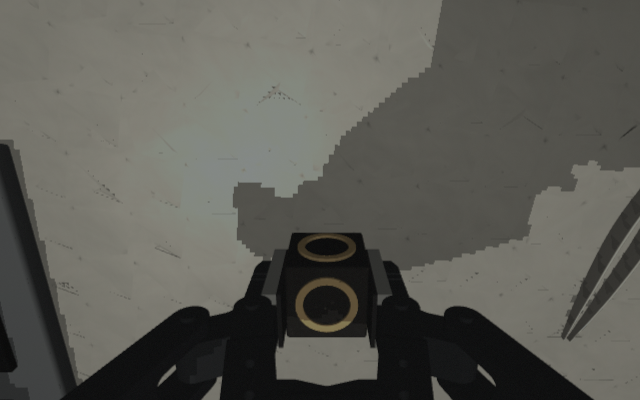

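{"method": "drive_tool", "body": {"steps": [{"dp": [0,-0.6,0],"rot": [0,0,0],"grip": 1},{"dp": [0,-1,0],"rot": [0,0,0],"grip": 1},{"dp": [0,-1,0],"rot": [0,0,0],"grip": 1},{"dp": [-0.1,-0.3,-0.7],"rot": [0,0,0],"grip": 1},{"dp": [-0.1,0,-1],"rot": [0,0,0],"grip": 1},{"dp": [-0.1,0,-1],"rot": [0,0,0],"grip": 1},{"dp": [-0.1,0,-1],"rot": [0,0,0],"grip": 1},{"dp": [-0.1,0,-1],"rot": [0,0,0],"grip": 1},{"dp": [-0.1,0,-1],"rot": [0,0,0],"grip": 1},{"dp": [-0.1,0,-1],"rot": [0,0,0],"grip": 1},{"dp": [-0.1,0,-1],"rot": [0,0,0],"grip": 1},{"dp": [0,0,0],"rot": [0,0,0],"grip": 1}]}}

```text
time: 17.48
position: [0.5229, 0.012, 0.0421]
ee_rot: [-0.705, 0.708, 0.035, -0.034]
force: [0.1, -1.8, -0.7]
finger_gap: 0.0313
```

```bash
python3 delta.py -25 0 -12 0; python3 look.py wrist w19
```

```text
17.4833 pos [0.5229 0.012  0.0421] gap 0.0313 F [ 0.1 -1.8 -0.7]
dp mm [11.3 54.1 -8. ] units [ 0.56  2.71 -0.4 ] rot units [0.04 0.   0.02]
17.4833 [0.5229 0.012  0.0421] yaw 5.63 tilt [ 0.0019 -1.     -0.0046] [ 0.08 -1.82 -0.74] 0.03125711216008472 [-0.387  0.424  0.426  1.817 -0.206  0.942  1.796]
```

View pics/w19.png

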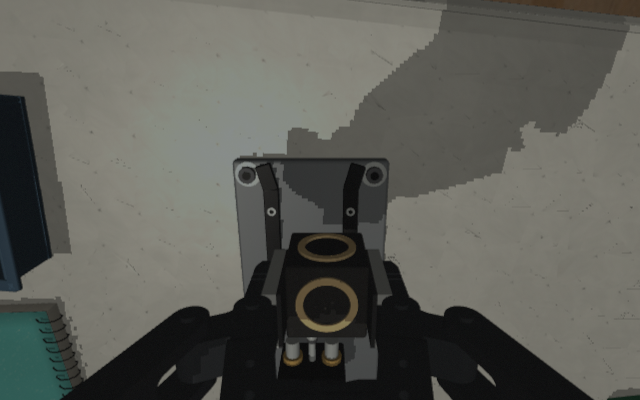

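```bash
python3 - <<'E'
from h import *
D=load("w19")
cv2.imwrite("pics/w19z.png",cv2.convertScaleAbs(cv2.resize(D['im'][150:250,228:398,::-1],None,fx=4.5,fy=4.5,interpolation=cv2.INTER_CUBIC),alpha=2))
cv2.imwrite("pics/w19c.png",cv2.convertScaleAbs(cv2.resize(D['im'][228:378,260:395,::-1],None,fx=4,fy=4,interpolation=cv2.INTER_CUBIC),alpha=2.5))
E
```

```text
(no output)
```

View pics/w19z.png

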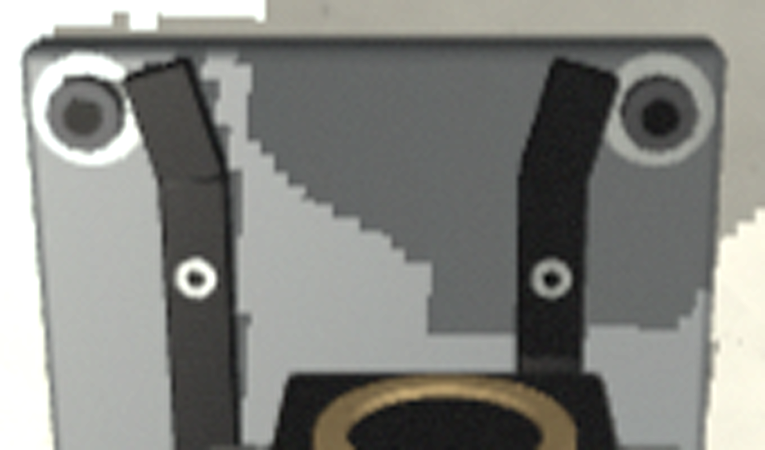

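View pics/w19c.png

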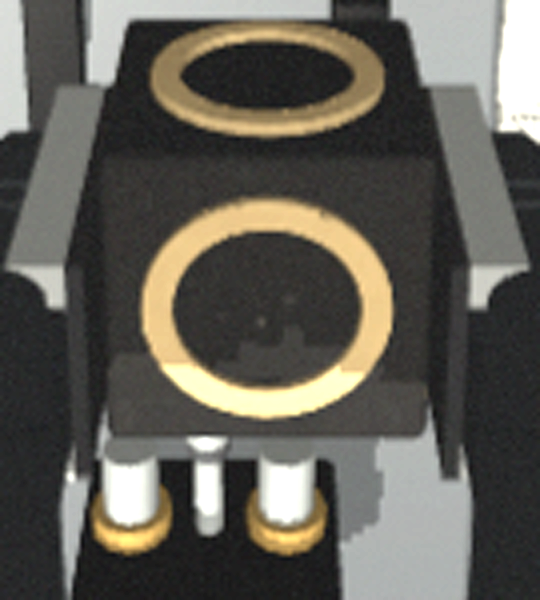

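```bash
cat > rel.py <<'E'
from fit import *
def rel(tag,gobj,gpx,cpx):
    D=load(tag)
    r=least_squares(lambda p:(proj(D,gp(p,np.array(gobj)/1000.))-gpx).ravel(),[.56,.006,.098],x_scale=[.01,.01,.1],loss='soft_l1')
    g=r.x; print("gauge",g.round(4),np.degrees(g[2]).round(2),r.fun.reshape(-1,2).round(1).tolist())
    obj=np.array([(-16,-16,32),(-16,16,32),(16,16,32),(16,-16,32),(-16,-16,0),(-16,16,0)])/1000
    r=least_squares(lambda p:(proj(D,gp(p[:3],obj)+[0,0,p[3]])-cpx).ravel(),[g[0],g[1],g[2],.05],x_scale=[.01,.01,.1,.01])
    c=r.x; print("cube",c.round(4),np.degrees(c[2]).round(2),r.fun.reshape(-1,2).round(1).tolist())
    d=c[:2]-g[:2]; co,si=np.cos(g[2]),np.sin(g[2])
    print("cube in gauge mm",(co*d[0]+si*d[1])*1000,(-si*d[0]+co*d[1])*1000,"z",c[3]*1000,"dyaw",np.degrees(c[2]-g[2]))
E
python3 - <<'E'
from rel import *
a=lambda q,k,o:(np.array(q,float)+.5)/k+o-.5
gpx=a([(225,178),(238,440),(521,178),(517,370),(30,58),(720,52)],4.5,[228,150])
# edges approximated: end points along inner edge need x; use only corner + angle-insensitive set
rel("w19",[(-56,-19,14),(-27,-19,14),(-56,19,14),(-34,19,14),(-72,-46,10),(-72,46,10)],gpx,a([(104,153),(434,153),(425,435),(107,435),(128,20),(408,20)],4,[260,228]))
E
```

```text
gauge [0.5618 0.0074 0.1081] 6.19 [[0.2, 1.5], [-0.2, -11.3], [-0.3, 1.1], [0.3, -6.8], [-3.4, 0.2], [2.0, 0.2]]
cube [0.5264 0.0132 0.0971 0.0605] 5.56 [[-1.2, 0.7], [0.4, 1.0], [-0.4, -0.1], [0.8, -0.5], [0.8, -0.9], [-0.4, -0.6]]
cube in gauge mm -34.593959628431236 9.52962707927973 z 60.479928962587735 dyaw -0.6282128115275164
```

```bash
cat >> rel.py <<'E'
def gfit(tag,rows):
    # rows: (obj xyz mm, px u, px v, wv)
    D=load(tag); O=np.array([r[0] for r in rows])/1000.; U=np.array([[r[1],r[2]] for r in rows]); W=np.array([[1,r[3]] for r in rows])
    r=least_squares(lambda p:((proj(D,gp(p,O))-U)*W).ravel(),[.56,.006,.098],x_scale=[.01,.01,.1],loss='soft_l1')
    print(tag,"gauge",r.x.round(4),np.degrees(r.x[2]).round(2),r.fun.reshape(-1,2).round(1).tolist()); return r.x
E
python3 - <<'E'
from rel import *
A=lambda x,y:((x+.5)/4.5+228-.5,(y+.5)/4.5+150-.5)
C=lambda x,y:((x+.5)/4+260-.5,(y+.5)/4+228-.5)
rows=[((-56,-19,14),*A(225,178),1),((-56,19,14),*A(521,178),1),((-20,-19,14),*A(238,440),0),((-28,19,14),*A(517,372),0),
((50,-12.5,26),*C(131,500),0),((50,12.5,26),*C(287,500),0)]
g=gfit("w19",rows)
D=load("w19");print(proj(D,gp(g,np.array([(-20,-19,14),(-28,19,14),(50,-12.5,26),(50,12.5,26)])/1000.)),[r[1:3] for r in rows[2:]])
for s in (-1,1):
  pass
E
```

```text
w19 gauge [0.561  0.0069 0.0986] 5.65 [[0.3, -0.1], [-0.2, 0.1], [-0.1, -0.0], [-0.0, 0.0], [0.1, -0.0], [-0.1, -0.0]]
[[280.38774744 245.01574091]
 [342.48057608 233.2507405 ]
 [292.49538466 351.72054923]
 [331.32212824 351.88512698]] [(280.5, 247.38888888888889), (342.5, 232.27777777777777), (292.375, 352.625), (331.375, 352.625)]
```

{"method": "drive_tool", "body": {"steps": [{"dp": [0.3,0,-0.48],"rot": [0,0,0],"grip": 1},{"dp": [0.1,0.6,0],"rot": [0,0,0],"grip": 1},{"dp": [0,0.6,0],"rot": [0,0,0],"grip": 1},{"dp": [0,0.5,0],"rot": [0,0,0],"grip": 1},{"dp": [0,0,0],"rot": [0,0,0],"grip": 1}]}}

```text
time: 17.95
position: [0.5335, 0.0069, 0.0056]
ee_rot: [-0.706, 0.706, 0.038, -0.035]
force: [-0.0, 0.8, -2.0]
finger_gap: 0.031
```

```bash
python3 delta.py -28 -1 -12 0; python3 look.py wrist w20;  python3 - <<'E'
from h import *
D=load("w20")
cv2.imwrite("pics/w20z.png",cv2.convertScaleAbs(cv2.resize(D['im'][140:370,225:410,::-1],None,fx=4,fy=4,interpolation=cv2.INTER_CUBIC),alpha=2)[:,:740])
E
```

```text
17.95 pos [0.5335 0.0069 0.0056] gap 0.031 F [-0.   0.8 -2. ]
dp mm [-1.8 17.6 -3.1] units [-0.09  0.88 -0.16] rot units [0.   0.04 0.03]
17.95 [0.5335 0.0069 0.0056] yaw 5.86 tilt [ 4.e-03 -1.e+00 -4.e-04] [-0.04  0.77 -2.02] 0.0309544545219548 [-0.35   0.491  0.404  1.822 -0.245  0.874  1.842]
```

View pics/w20z.png

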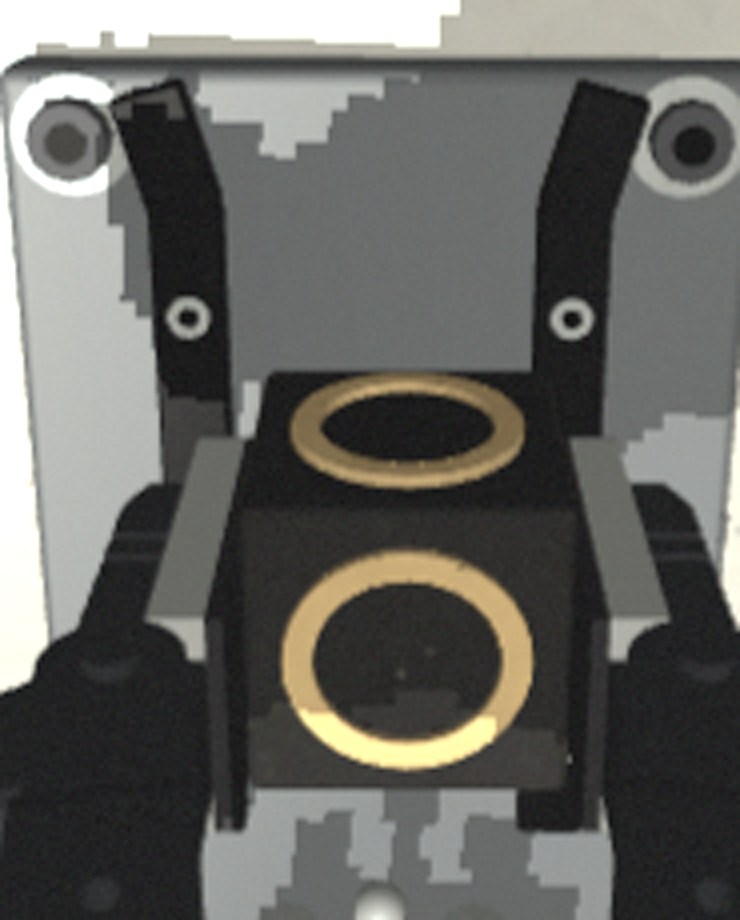

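```bash
cat > c20.py <<'E'
from rel import *
A=lambda x,y:((x+.5)/4+225-.5,(y+.5)/4+140-.5)
rows=[((-56,-19,14),*A(222,212),1),((-56,19,14),*A(541,210),1),((-20,-19,14),*A(230,400),0),((-28,19,14),*A(535,370),0),((34,0,26),*A(380,905),0)]
g=gfit("w20",rows)
D=load("w20");cpx=np.array([A(*q) for q in [(244,508),(577,508),(566,785),(248,787),(270,373),(545,373)]])
obj=np.array([(-16,-16,32),(-16,16,32),(16,16,32),(16,-16,32),(-16,-16,0),(-16,16,0)])/1000
for zfix in (None,.0279):
  f=(lambda p:(proj(D,gp(p[:3],obj)+[0,0,p[3] if zfix is None else zfix])-cpx).ravel())
  c=least_squares(f,[g[0],g[1],g[2],.03],x_scale=[.01,.01,.1,.01]).x
  d=c[:2]-g[:2]; co,si=np.cos(g[2]),np.sin(g[2])
  print("cube",c.round(4),"in gauge mm",(co*d[0]+si*d[1])*1000,(-si*d[0]+co*d[1])*1000,"dyaw",np.degrees(c[2]-g[2]), f(c).reshape(-1,2).round(1).tolist())
E
python3 c20.py
```

```text
w20 gauge [0.5611 0.0069 0.0984] 5.64 [[-0.0, -0.5], [-0.1, 0.4], [0.6, 0.0], [-0.5, 0.0], [0.1, -0.0]]
cube [0.5373 0.008  0.1007 0.0236] in gauge mm -23.585806324110205 3.389884918614093 dyaw 0.13282881471531338 [[-0.7, 0.4], [-0.2, 0.6], [-0.5, 0.3], [1.0, -0.4], [0.4, -0.7], [0.2, -0.6]]
cube [0.5346 0.0077 0.1007 0.03  ] in gauge mm -26.26224187148489 3.378440212647829 dyaw 0.13166215793168273 [[-2.3, 0.0], [1.4, 0.2], [0.8, 2.4], [-0.4, 1.6], [-0.7, -2.1], [1.3, -2.0]]
```

{"method": "drive_tool", "body": {"steps": [{"dp": [0,0,-0.18],"rot": [0,0.02,0.03],"grip": 1},{"dp": [0,0.25,0],"rot": [0,0,0],"grip": 1},{"dp": [0,0.2,0],"rot": [0,0,0],"grip": 1},{"dp": [0,0,0],"rot": [0,0,0],"grip": 1}]}}

```text
time: 18.33
position: [0.5351, 0.0048, -0.0034]
ee_rot: [0.706, -0.706, -0.037, 0.036]
force: [0.4, 0.2, -1.2]
finger_gap: 0.0311
```

```bash
python3 delta.py -28 -1 -12 0; python3 look.py wrist w21;  python3 - <<'E'
from h import *
D=load("w21")
cv2.imwrite("pics/w21z.png",cv2.convertScaleAbs(cv2.resize(D['im'][140:370,225:410,::-1],None,fx=4,fy=4,interpolation=cv2.INTER_CUBIC),alpha=2))
E
```

```text
18.3333 pos [ 0.5351  0.0048 -0.0034] gap 0.0311 F [ 0.4  0.2 -1.2]
dp mm [-3.1  8.6 -0.9] units [-0.16  0.43 -0.04] rot units [-0.    0.04  0.01]
18.3333 [ 0.5351  0.0048 -0.0034] yaw 5.9 tilt [ 0.0017 -1.     -0.    ] [ 0.43  0.23 -1.25] 0.031124522941287 [-0.341  0.509  0.399  1.821 -0.253  0.86   1.853]
```

View pics/w21z.png

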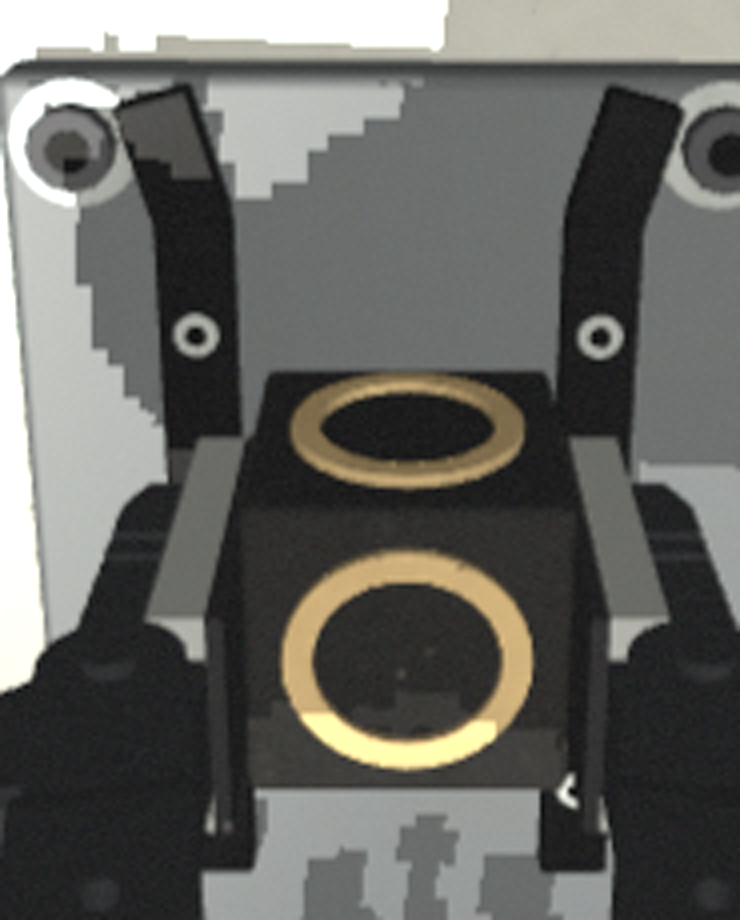

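{"method": "drive_tool", "body": {"steps": [{"dp": [0,0.1,-0.05],"rot": [0,0.03,0],"grip": 1},{"dp": [0,0.15,0],"rot": [0,0,0],"grip": 1},{"dp": [0,0.1,0],"rot": [0,0,0],"grip": 1},{"dp": [0,0,0],"rot": [0,0,0],"grip": 1}]}}

```text
time: 18.72
position: [0.5361, 0.0041, -0.0099]
ee_rot: [0.706, -0.706, -0.036, 0.034]
force: [-0.5, 0.5, -2.6]
finger_gap: 0.0315
```

```bash
python3 delta.py -28 -1 -12 0; python3 look.py wrist w22;  python3 - <<'E'
from h import *
D=load("w22")
cv2.imwrite("pics/w22z.png",cv2.convertScaleAbs(cv2.resize(D['im'][140:370,225:410,::-1],None,fx=4,fy=4,interpolation=cv2.INTER_CUBIC),alpha=2))
E
```

```text
18.7167 pos [ 0.5361  0.0041 -0.0099] gap 0.0315 F [-0.5  0.5 -2.6]
dp mm [-4.1  2.  -0.1] units [-0.2  0.1 -0. ] rot units [-0.    0.01  0.03]
18.7167 [ 0.5361  0.0041 -0.0099] yaw 5.7 tilt [ 3.8e-03 -1.0e+00  3.0e-04] [-0.51  0.48 -2.57] 0.03145724239335479 [-0.336  0.519  0.396  1.825 -0.26   0.845  1.856]
```

View pics/w22z.png

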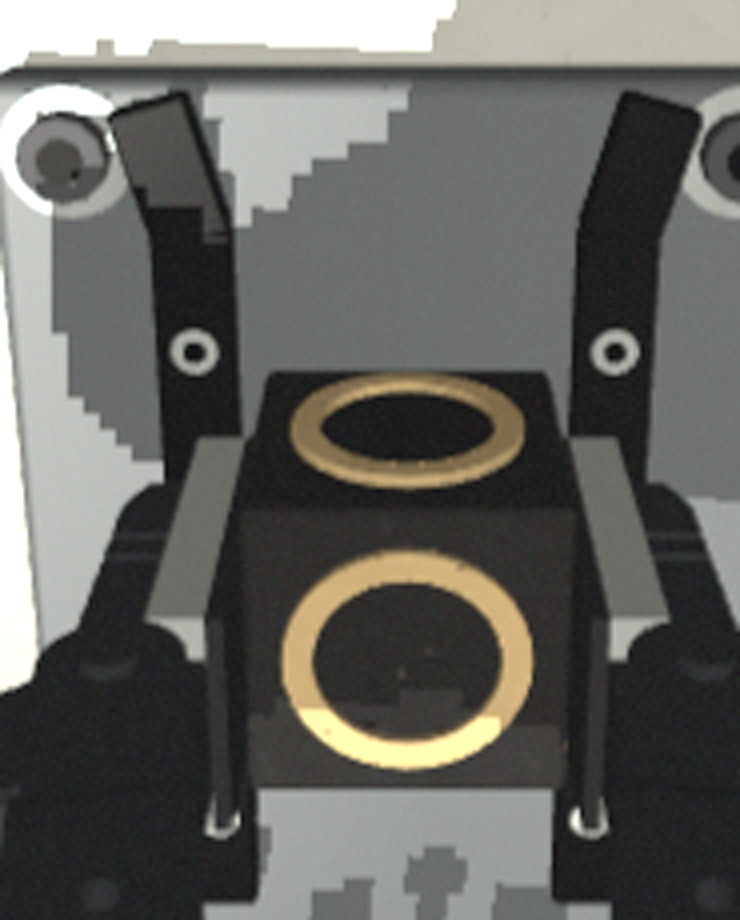

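{"method": "drive_tool", "body": {"steps": [{"dp": [0.3,0.08,0],"rot": [0,0,0.02],"grip": 1},{"dp": [0.5,0,0],"rot": [0,0,0],"grip": 1},{"dp": [0,0,0],"rot": [0,0,0],"grip": 1}]}}

```text
time: 19.02
position: [0.5532, 0.0059, -0.0113]
ee_rot: [0.706, -0.706, -0.036, 0.034]
force: [1.4, 0.3, -1.6]
finger_gap: 0.0312
```

```bash
python3 delta.py 24 -1 -12 0; python3 look.py wrist w23;  python3 - <<'E'
from h import *
D=load("w23")
cv2.imwrite("pics/w23z.png",cv2.convertScaleAbs(cv2.resize(D['im'][140:370,225:410,::-1],None,fx=4,fy=4,interpolation=cv2.INTER_CUBIC),alpha=2))
E
```

```text
19.0167 pos [ 0.5532  0.0059 -0.0113] gap 0.0312 F [ 1.4  0.3 -1.6]
dp mm [30.7  0.8 -0.3] units [ 1.54  0.04 -0.01] rot units [-0.01  0.01  0.02]
19.0167 [ 0.5532  0.0059 -0.0113] yaw 5.69 tilt [ 2.e-03 -1.e+00  6.e-04] [ 1.4   0.25 -1.6 ] 0.031224914475484936 [-0.329  0.55   0.392  1.776 -0.267  0.866  1.855]
```

View pics/w23z.png

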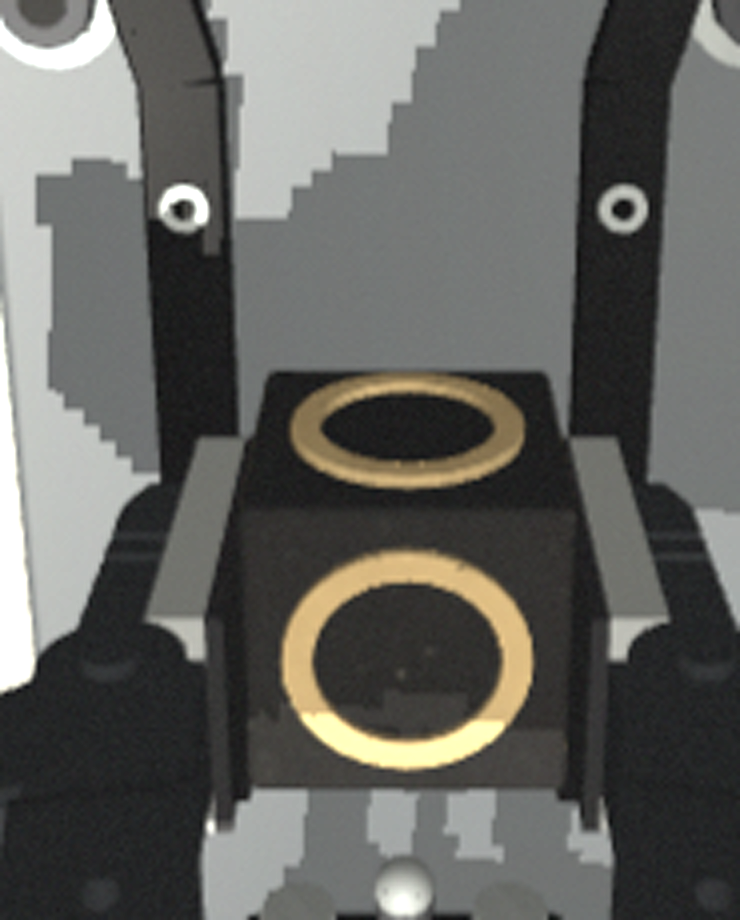

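{"method": "drive_tool", "body": {"steps": [{"dp": [0.3,0,0],"rot": [0,0,0],"grip": 1},{"dp": [0.3,0,0],"rot": [0,0,0],"grip": 1},{"dp": [0.3,0,0],"rot": [0,0,0],"grip": 1},{"dp": [0,0,0],"rot": [0,0,0],"grip": 1}], "newtons": 60}}

```text
time: 19.4
position: [0.5707, 0.0076, -0.0118]
ee_rot: [0.707, -0.706, -0.035, 0.035]
force: [0.5, -0.2, -1.6]
finger_gap: 0.0309
```

```bash
python3 delta.py 24 -1 -12 0; python3 look.py wrist w24;  python3 - <<'E'
from h import *
D=load("w24")
cv2.imwrite("pics/w24z.png",cv2.convertScaleAbs(cv2.resize(D['im'][215:395,235:415,::-1],None,fx=4,fy=4,interpolation=cv2.INTER_CUBIC),alpha=2))
E
```

```text
19.4 pos [ 0.5707  0.0076 -0.0118] gap 0.0309 F [ 0.5 -0.2 -1.6]
dp mm [13.2  0.2 -0.3] units [ 0.66  0.01 -0.01] rot units [-0.01  0.01 -0.01]
19.4 [ 0.5707  0.0076 -0.0118] yaw 5.68 tilt [-0.001 -1.     0.001] [ 0.54 -0.24 -1.62] 0.03086300828079772 [-0.322  0.582  0.389  1.722 -0.272  0.892  1.852]
```

View pics/w24z.png

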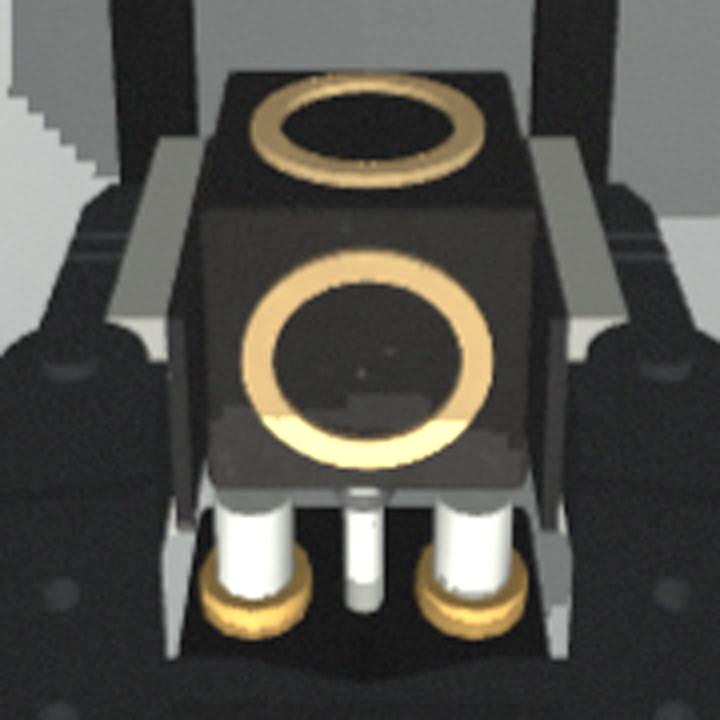

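{"method": "drive_tool", "body": {"steps": [{"dp": [0.15,0,0],"rot": [0,0,0],"grip": 1},{"dp": [0.15,0,0],"rot": [0,0,0],"grip": 1},{"dp": [0,0,0],"rot": [0,0,0],"grip": 1}]}}

```text
time: 19.7
position: [0.5758, 0.008, -0.0122]
ee_rot: [0.707, -0.706, -0.034, 0.036]
force: [0.2, -0.2, -0.9]
finger_gap: 0.0309
```

{"method": "drive_tool", "body": {"steps": [{"dp": [0.1,0,0],"rot": [0,0,0],"grip": 1},{"dp": [0,0,0],"rot": [0,0,0],"grip": 1}]}}

```text
time: 19.87
position: [0.5773, 0.0082, -0.0124]
ee_rot: [0.707, -0.706, -0.033, 0.037]
force: [-0.1, -0.1, -0.8]
finger_gap: 0.0306
```

{"method": "drive_tool", "body": {"steps": [{"dp": [0.1,-0.02,0],"rot": [0,0,0],"grip": 1},{"dp": [0,0,0],"rot": [0,0,0],"grip": 1}]}}

```text
time: 20.03
position: [0.5773, 0.0082, -0.0125]
ee_rot: [0.707, -0.706, -0.032, 0.038]
force: [-0.5, -0.9, -1.3]
finger_gap: 0.0311
```

{"method": "drive_tool", "body": {"steps": [{"dp": [0.1,0,0],"rot": [0,0,0],"grip": 1},{"dp": [0,0,0],"rot": [0,0,0],"grip": 1}]}}

```text
time: 20.2
position: [0.5774, 0.0082, -0.0125]
ee_rot: [0.707, -0.706, -0.03, 0.039]
force: [-1.4, -0.3, 0.7]
finger_gap: 0.0309
```

```bash
python3 delta.py 24 -1 -12 0; python3 look.py wrist w25;  python3 - <<'E'
from h import *
D=load("w25")
cv2.imwrite("pics/w25z.png",cv2.convertScaleAbs(cv2.resize(D['im'][215:395,235:415,::-1],None,fx=4,fy=4,interpolation=cv2.INTER_CUBIC),alpha=2))
E
```

```text
20.2 pos [ 0.5774  0.0082 -0.0125] gap 0.0309 F [-1.4 -0.3  0.7]
dp mm [ 6.5 -0.6 -0.1] units [ 0.32 -0.03 -0.01] rot units [-0.02  0.   -0.11]
20.2 [ 0.5774  0.0082 -0.0125] yaw 5.63 tilt [-0.0128 -0.9999  0.0022] [-1.39 -0.33  0.7 ] 0.03091464924951149 [-0.317  0.602  0.388  1.689 -0.274  0.918  1.85 ]
```

View pics/w25z.png

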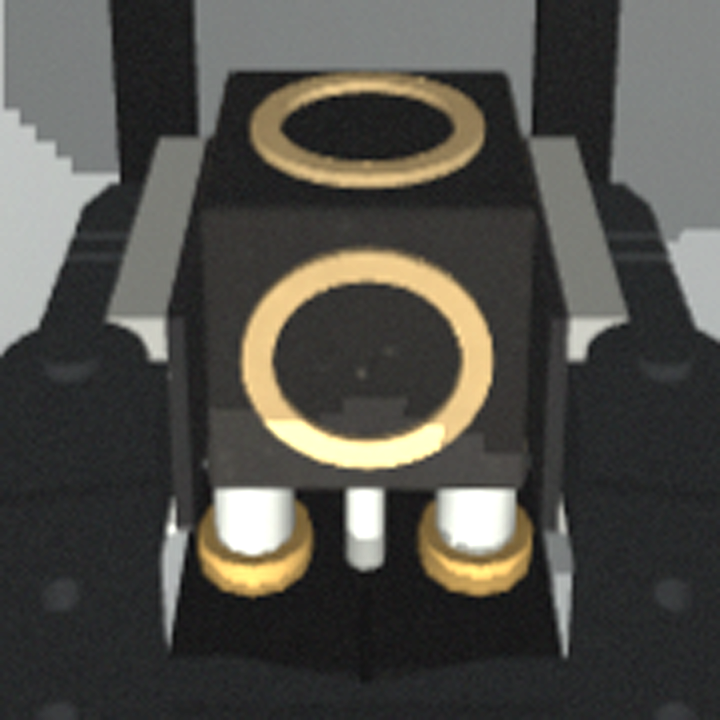

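{"method": "drive_tool", "body": {"steps": [{"dp": [0.15,0,0],"rot": [0,0,-0.1],"grip": 1},{"dp": [0.15,0,0],"rot": [0,0,0],"grip": 1}]}}

```text
time: 20.42
position: [0.58, 0.0085, -0.0126]
ee_rot: [0.707, -0.705, -0.032, 0.037]
force: [-7.7, -0.8, 6.7]
finger_gap: 0.031
```

```bash
python3 delta.py 24 -1 -12 0; python3 -c "
from bench import *;print(read_state()['joint_torque'].round(2),read_state()['torque'].round(2))"
```

```text
20.4167 pos [ 0.58    0.0085 -0.0126] gap 0.031 F [-7.7 -0.8  6.7]
dp mm [ 3.8 -0.7 -0.2] units [ 0.19 -0.03 -0.01] rot units [-0.03  0.   -0.06]
[-2.600e-01 -4.213e+01  4.680e+00 -2.024e+01 -4.900e-01 -2.620e+00
  4.000e-02] [-0.14  1.52 -0.05]
```

{"method": "drive_tool", "body": {"steps": [{"dp": [0.1,-0.06,0],"rot": [0,0,-0.06],"grip": 1},{"dp": [0.1,0,0],"rot": [0,0,0],"grip": 1}]}}

```text
time: 20.58
position: [0.5808, 0.0086, -0.0126]
ee_rot: [0.708, -0.705, -0.033, 0.036]
force: [-4.3, -0.7, 1.7]
finger_gap: 0.0308
```

```bash
python3 delta.py 24 -1 -12 0; python3 look.py wrist w26;  python3 - <<'E'
from h import *
D=load("w26")
cv2.imwrite("pics/w26z.png",cv2.convertScaleAbs(cv2.resize(D['im'][215:395,235:415,::-1],None,fx=4,fy=4,interpolation=cv2.INTER_CUBIC),alpha=2))
E
```

```text
20.5833 pos [ 0.5808  0.0086 -0.0126] gap 0.0308 F [-4.3 -0.7  1.7]
dp mm [ 3.  -0.6 -0.3] units [ 0.15 -0.03 -0.01] rot units [-0.03 -0.   -0.04]
20.5833 [ 0.5808  0.0086 -0.0126] yaw 5.58 tilt [-0.005 -1.     0.004] [-4.3  -0.7   1.73] 0.030828411934504706 [-0.314  0.602  0.387  1.688 -0.278  0.911  1.852]
```

View pics/w26z.png

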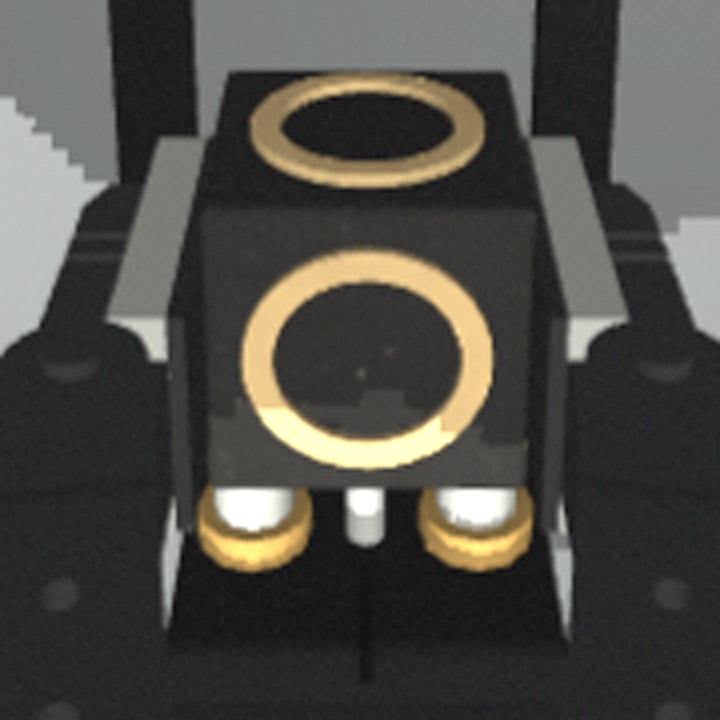

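{"method": "drive_tool", "body": {"steps": [{"dp": [0.12,-0.03,0],"rot": [0,0,-0.06],"grip": 1},{"dp": [0.12,0,0],"rot": [0,0,0],"grip": 1}]}}

```text
time: 20.8
position: [0.5815, 0.0087, -0.0126]
ee_rot: [0.708, -0.705, -0.032, 0.037]
force: [-9.4, -0.6, 9.1]
finger_gap: 0.0307
```

{"method": "drive_tool", "body": {"steps": [{"dp": [0.12,-0.03,0],"rot": [0,0,-0.04],"grip": 1},{"dp": [0.12,0,0],"rot": [0,0,0],"grip": 1}]}}

```text
time: 20.97
position: [0.582, 0.0089, -0.0126]
ee_rot: [0.708, -0.704, -0.03, 0.038]
force: [-9.1, 0.2, 9.6]
finger_gap: 0.0305
```

```bash
python3 delta.py 24 -1 -12 0; python3 look.py wrist w27;python3 look.py scene s27;  python3 - <<'E'
from h import *
D=load("w27")
a=cv2.convertScaleAbs(cv2.resize(D['im'][315:395,275:375,::-1],None,fx=4,fy=4,interpolation=cv2.INTER_CUBIC),alpha=2)
D=load("s27")
b=cv2.resize(D['im'][170:250,270:370,::-1],None,fx=4,fy=4,interpolation=cv2.INTER_CUBIC)
cv2.imwrite("pics/w27z.png",np.hstack([a,b]))
E
```

```text
20.9667 pos [ 0.582   0.0089 -0.0126] gap 0.0305 F [-9.1  0.2  9.6]
dp mm [ 1.8 -0.6 -0.4] units [ 0.09 -0.03 -0.02] rot units [-0.05 -0.01 -0.09]
20.9667 [ 0.582   0.0089 -0.0126] yaw 5.53 tilt [-0.0104 -0.9999  0.0061] [-9.05  0.15  9.55] 0.030537689159036603 [-0.312  0.608  0.386  1.678 -0.28   0.921  1.852]
21.0167 [ 0.5823  0.0089 -0.0125] yaw 5.54 tilt [-0.0103 -0.9999  0.006 ] [-7.62  0.02  5.4 ] 0.030631684046495102 [-0.312  0.608  0.386  1.677 -0.28   0.922  1.852]
```

View pics/w27z.png

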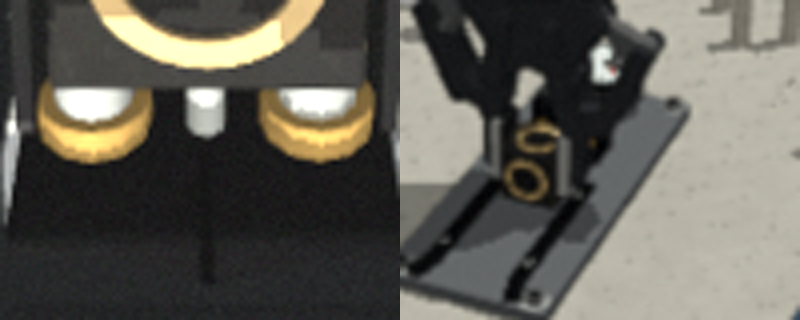

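{"method": "drive_tool", "body": {"steps": [{"dp": [0.12,-0.08,0],"rot": [0.03,0,-0.1],"grip": 1},{"dp": [0.12,-0.03,0],"rot": [0,0,-0.03],"grip": 1}]}}

```text
time: 21.23
position: [0.5829, 0.009, -0.0121]
ee_rot: [0.71, -0.703, -0.033, 0.035]
force: [-5.9, -0.9, 1.5]
finger_gap: 0.0309
```

```bash
python3 delta.py 24 -1 -12 0
```

```text
21.2333 pos [ 0.5829  0.009  -0.0121] gap 0.0309 F [-5.9 -0.9  1.5]
dp mm [ 0.9 -0.1 -0.4] units [ 0.05 -0.   -0.02] rot units [-0.09 -0.01 -0.02]
```

{"method": "drive_tool", "body": {"steps": [{"dp": [0.12,-0.03,0],"rot": [-0.08,0,-0.04],"grip": 1},{"dp": [0.12,-0.03,0],"rot": [0,0,-0.04],"grip": 1}]}}

```text
time: 21.4
position: [0.5833, 0.0085, -0.0127]
ee_rot: [0.707, -0.706, -0.033, 0.034]
force: [-6.7, 1.4, 0.4]
finger_gap: 0.031
```

```bash
python3 delta.py 24 -1 -12 0
```

```text
21.4 pos [ 0.5833  0.0085 -0.0127] gap 0.031 F [-6.7  1.4  0.4]
dp mm [ 0.5 -0.7  0.1] units [ 0.03 -0.03  0.01] rot units [-0.01 -0.02 -0.01]
```

{"method": "drive_tool", "body": {"steps": [{"dp": [0.12,-0.03,0],"rot": [0,0,-0.04],"grip": 1},{"dp": [0.12,-0.03,0],"rot": [0,0,-0.04],"grip": 1}]}}

```text
time: 21.57
position: [0.5834, 0.0085, -0.0127]
ee_rot: [0.707, -0.706, -0.033, 0.034]
force: [-7.3, -0.4, 3.1]
finger_gap: 0.0308
```

```bash
python3 delta.py 24 -1 -12 0; python3 look.py wrist w28;python3 look.py top t28;  python3 - <<'E'
from h import *
D=load("w28")
a=cv2.convertScaleAbs(cv2.resize(D['im'][315:395,275:375,::-1],None,fx=4,fy=4,interpolation=cv2.INTER_CUBIC),alpha=2)
D=load("t28")
b=cv2.resize(D['im'][140:220,270:370,::-1],None,fx=4,fy=4,interpolation=cv2.INTER_CUBIC)
cv2.imwrite("pics/w28z.png",np.hstack([a,b]))
E
```

```text
21.5667 pos [ 0.5834  0.0085 -0.0127] gap 0.0308 F [-7.3 -0.4  3.1]
dp mm [ 0.5 -0.7  0.1] units [ 0.02 -0.04  0.01] rot units [-0.01 -0.02 -0.01]
21.5667 [ 0.5834  0.0085 -0.0127] yaw 5.46 tilt [-0.0012 -1.      0.0013] [-7.35 -0.42  3.09] 0.030801134482079093 [-0.316  0.604  0.388  1.686 -0.278  0.908  1.848]
21.6167 [ 0.5834  0.0085 -0.0127] yaw 5.46 tilt [-0.0011 -1.      0.0014] [-7.56  0.47  2.56] 0.0304972558850776 [-0.316  0.604  0.388  1.686 -0.278  0.908  1.848]
```

View pics/w28z.png

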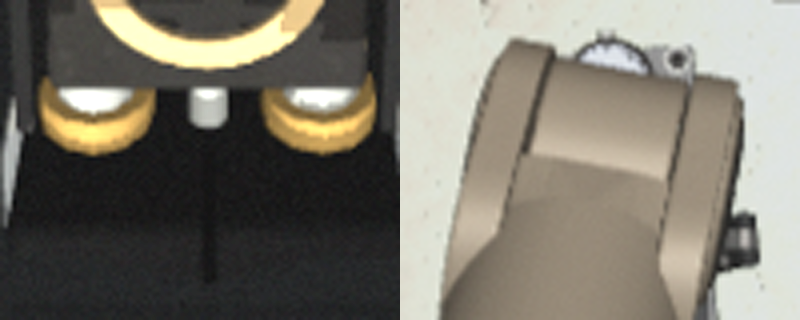

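{"method": "drive_tool", "body": {"steps": [{"dp": [0.2,-0.03,0],"rot": [0,-0.02,-0.05],"grip": 1},{"dp": [0.2,-0.03,0],"rot": [0,0,-0.05],"grip": 1}]}}

```text
time: 21.83
position: [0.5833, 0.0085, -0.0127]
ee_rot: [0.707, -0.705, -0.033, 0.036]
force: [-10.1, -0.3, 5.7]
finger_gap: 0.0311
```

```bash
python3 delta.py 24 -1 -12 0
```

```text
21.8333 pos [ 0.5833  0.0085 -0.0127] gap 0.0311 F [-10.1  -0.3   5.7]
dp mm [ 0.6 -0.7  0.1] units [ 0.03 -0.03  0.  ] rot units [-0.03 -0.   -0.04]
```

{"method": "drive_tool", "body": {"steps": [{"dp": [0.25,-0.03,0],"rot": [0,0,-0.05],"grip": 1},{"dp": [0.25,-0.03,0],"rot": [0,0,-0.05],"grip": 1}]}}

```text
time: 22.0
position: [0.583, 0.0085, -0.0125]
ee_rot: [0.708, -0.705, -0.029, 0.039]
force: [-12.5, -1.1, 7.7]
finger_gap: 0.0309
```

```bash
python3 delta.py 24 -1 -12 0; python3 look.py wrist w29;  python3 - <<'E'
from h import *
D=load("w29")
a=cv2.convertScaleAbs(cv2.resize(D['im'][215:395,235:415,::-1],None,fx=4,fy=4,interpolation=cv2.INTER_CUBIC),alpha=2)
cv2.imwrite("pics/w29z.png",a)
E
```

```text
22.0 pos [ 0.583   0.0085 -0.0125] gap 0.0309 F [-12.5  -1.1   7.7]
dp mm [ 0.9 -0.6  0. ] units [ 0.04 -0.03  0.  ] rot units [-0.05 -0.   -0.11]
22.0 [ 0.583   0.0085 -0.0125] yaw 5.59 tilt [-0.0138 -0.9999  0.0055] [-12.55  -1.07   7.68] 0.03088171187027428 [-0.311  0.612  0.386  1.671 -0.279  0.928  1.852]
```

View pics/w29z.png

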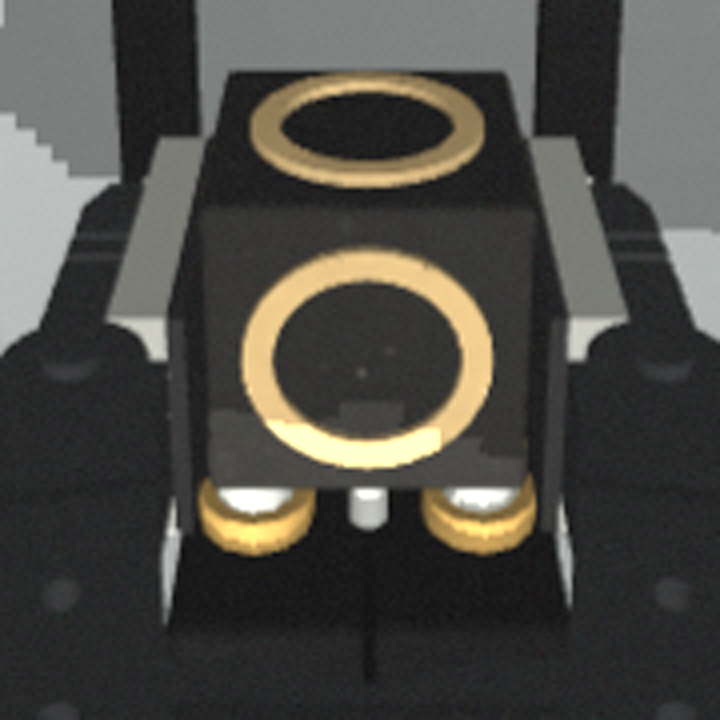

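{"method": "drive_tool", "body": {"steps": [{"dp": [0.3,-0.04,0],"rot": [-0.05,0,-0.14],"grip": 1},{"dp": [0.3,-0.04,0],"rot": [0,0,-0.1],"grip": 1},{"dp": [0.3,-0.04,0],"rot": [0,0,-0.08],"grip": 1}]}}

```text
time: 22.3
position: [0.5831, 0.0085, -0.0126]
ee_rot: [0.707, -0.705, -0.03, 0.038]
force: [-13.8, -1.5, 7.6]
finger_gap: 0.0311
```

```bash
python3 delta.py 24 -1 -12 0; cat > tq.py <<'E'
from bench import *
import numpy as np
from scipy.spatial.transform import Rotation as R
F=[];T=[]
for i in range(6):
    s=read_state(); F.append(s['force']);T.append(s['torque']); get_image("top")
M=R.from_quat(s['ee_rot'],scalar_first=True).inv()
print(s['time'],s['position'].round(4),"F tool",M.apply(np.mean(F,0)).round(2),"T tool",M.apply(np.mean(T,0)).round(3),np.std(T,0).round(3), np.std(F,0).round(2),s['qd'].round(4))
E
python3 tq.py;python3 delta.py 24 -1 -12 0
```

```text
22.3 pos [ 0.5831  0.0085 -0.0126] gap 0.0311 F [-13.8  -1.5   7.6]
dp mm [ 0.7 -0.6  0.1] units [ 0.04 -0.03  0.  ] rot units [-0.03 -0.01 -0.09]
22.55 [ 0.5831  0.0085 -0.0126] F tool [-13.47  -8.42   0.75] T tool [-0.032 -0.115  2.749] [0.009 0.019 0.035] [0.3  0.68 0.48] [-0.0003  0.001  -0.0003 -0.0006 -0.0006 -0.0001  0.0015]
22.6 pos [ 0.5831  0.0086 -0.0126] gap 0.0312 F [-14.6  -0.1   8.5]
dp mm [ 0.7 -0.6  0. ] units [ 0.04 -0.03  0.  ] rot units [-0.03 -0.   -0.09]
```

{"method": "drive_tool", "body": {"steps": [{"dp": [0.3,-0.04,0],"rot": [-0.03,-0.12,-0.1],"grip": 1},{"dp": [0.3,-0.04,0],"rot": [0,-0.12,-0.1],"grip": 1},{"dp": [0.3,-0.04,0],"rot": [0,-0.12,-0.1],"grip": 1}]}}

```text
time: 22.85
position: [0.5828, 0.0078, -0.0126]
ee_rot: [0.707, -0.704, -0.045, 0.053]
force: [-13.7, -0.4, 9.0]
finger_gap: 0.0309
```

```bash
python3 tq.py;python3 delta.py 24 -1 -12 0
```

```text
23.1 [ 0.5828  0.0079 -0.0126] F tool [-13.73  -8.85   1.19] T tool [0.067 0.12  2.749] [0.045 0.032 0.021] [0.7  0.47 0.35] [-0.0014  0.0002  0.0003  0.0002 -0.0012  0.0016 -0.0003]
23.15 pos [ 0.5828  0.0078 -0.0126] gap 0.0307 F [-13.6  -1.6   8.8]
dp mm [ 1.2 -0.6  0.7] units [ 0.06 -0.03  0.03] rot units [-0.03  0.33 -0.09]
```

{"method": "drive_tool", "body": {"steps": [{"dp": [0.3,-0.04,0],"rot": [-0.03,0.08,-0.1],"grip": 1},{"dp": [0.3,-0.04,0],"rot": [0,0.04,-0.1],"grip": 1}]}}

```text
time: 23.32
position: [0.583, 0.0082, -0.0126]
ee_rot: [0.707, -0.705, -0.039, 0.046]
force: [-12.2, -0.7, 8.5]
finger_gap: 0.0312
```

```bash
python3 tq.py;python3 delta.py 24 -1 -12 0
```

```text
23.5667 [ 0.583   0.0081 -0.0126] F tool [-12.97  -8.26   0.98] T tool [0.087 0.065 2.686] [0.024 0.016 0.022] [0.85 0.43 0.3 ] [-0.      0.0001  0.0005 -0.001   0.0013  0.0001 -0.0005]
23.6167 pos [ 0.583   0.0081 -0.0126] gap 0.0311 F [-12.7   0.    7.8]
dp mm [ 0.9 -0.6  0.4] units [ 0.04 -0.03  0.02] rot units [-0.03  0.2  -0.08]
```

{"method": "drive_tool", "body": {"steps": [{"dp": [0.3,-0.04,0],"rot": [-0.03,0.06,-0.1],"grip": 1},{"dp": [0.3,-0.04,0],"rot": [0,0.04,-0.1],"grip": 1}]}}

```text
time: 23.78
position: [0.5832, 0.0084, -0.0126]
ee_rot: [0.707, -0.705, -0.035, 0.041]
force: [-13.3, -0.2, 8.6]
finger_gap: 0.0312
```

```bash
python3 tq.py;python3 delta.py 24 -1 -12 0
```

```text
24.0333 [ 0.5832  0.0084 -0.0126] F tool [-13.39  -8.16   0.63] T tool [0.061 0.056 2.704] [0.041 0.05  0.026] [0.29 0.43 0.57] [ 0.0001  0.0006 -0.0001  0.0009 -0.0005  0.0015 -0.0011]
24.0833 pos [ 0.5832  0.0084 -0.0126] gap 0.0311 F [-13.1  -0.6   8.2]
dp mm [ 0.7 -0.6  0.2] units [ 0.03 -0.03  0.01] rot units [-0.03  0.08 -0.07]
```

{"method": "drive_tool", "body": {"steps": [{"dp": [0.3,-0.04,0],"rot": [-0.02,0.03,-0.1],"grip": 1},{"dp": [0.3,-0.04,0],"rot": [0,0.03,-0.1],"grip": 1}]}}

```text
time: 24.25
position: [0.5832, 0.0085, -0.0126]
ee_rot: [0.707, -0.705, -0.032, 0.038]
force: [-13.3, -0.7, 9.3]
finger_gap: 0.0309
```

```bash
python3 tq.py;python3 delta.py 24 -1 -12 0; python3 look.py wrist w30;  python3 - <<'E'
from h import *
D=load("w30")
a=cv2.convertScaleAbs(cv2.resize(D['im'][320:370,275:380,::-1],None,fx=7,fy=7,interpolation=cv2.INTER_CUBIC),alpha=2)
cv2.imwrite("pics/w30z.png",a)
E
```

```text
24.5 [ 0.5832  0.0085 -0.0127] F tool [-13.15  -8.82   0.96] T tool [-0.023 -0.081  2.734] [0.039 0.033 0.03 ] [0.42 0.44 0.36] [ 0.0009  0.0015  0.0017 -0.0002 -0.0004  0.0001 -0.0001]
24.55 pos [ 0.5832  0.0086 -0.0126] gap 0.0307 F [-13.2  -1.    8.9]
dp mm [ 0.6 -0.6  0. ] units [ 0.03 -0.03  0.  ] rot units [-0.03  0.01 -0.06]
24.55 [ 0.5832  0.0086 -0.0126] yaw 5.7 tilt [-0.0076 -1.      0.0038] [-13.23  -1.03   8.89] 0.030698089242278646 [-0.313  0.608  0.386  1.678 -0.278  0.918  1.853]
```

View pics/w30z.png

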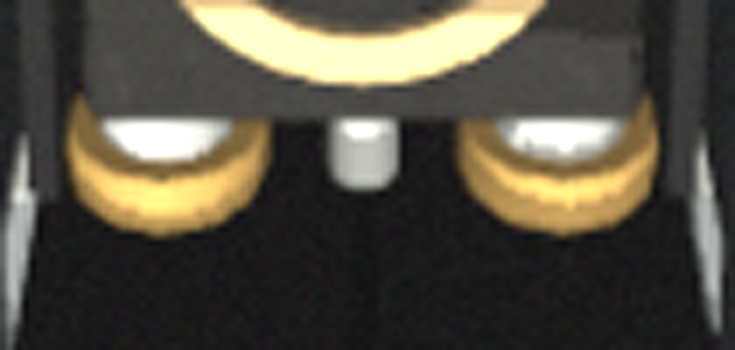

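{"method": "drive_tool", "body": {"steps": [{"dp": [0.4,-0.07,0],"rot": [-0.02,-0.02,-0.1],"grip": 1},{"dp": [0.45,-0.07,0],"rot": [0,-0.005,-0.12],"grip": 1}]}}

```text
time: 24.77
position: [0.583, 0.0085, -0.0126]
ee_rot: [0.708, -0.705, -0.03, 0.041]
force: [-20.2, -1.0, 12.9]
finger_gap: 0.0308
```

```bash
python3 tq.py;python3 look.py top t31
```

```text
25.0167 [ 0.583   0.0085 -0.0126] F tool [-19.07 -11.51   1.  ] T tool [ 3.0e-03 -1.1e-02  3.7e+00] [0.03  0.107 0.034] [0.69 0.24 0.7 ] [-0.0006 -0.0021  0.0007 -0.0001 -0.0005 -0.0015 -0.0006]
25.0667 [ 0.583   0.0086 -0.0126] yaw 5.82 tilt [-0.015  -0.9999  0.0051] [-18.67  -0.55  11.99] 0.031114941511808495 [-0.311  0.612  0.385  1.67  -0.277  0.929  1.854]
```

```bash
python3 tq.py; python3 tq.py; python3 look.py scene s32; python3 - <<'E'
from h import *
D=load("s32"); cv2.imwrite("pics/s32z.png",cv2.resize(D['im'][150:260,260:460,::-1],None,fx=4,fy=4,interpolation=cv2.INTER_CUBIC))
E
```

```text
25.3667 [ 0.583   0.0085 -0.0126] F tool [-18.37 -11.12   1.12] T tool [-0.013 -0.021  3.631] [0.033 0.02  0.018] [0.12 0.35 0.49] [ 0.0022  0.0002  0.0006  0.0016  0.0001 -0.0012  0.0007]
25.6667 [ 0.583   0.0085 -0.0126] F tool [-18.72 -11.32   0.96] T tool [-0.004 -0.039  3.637] [0.016 0.036 0.02 ] [0.5  0.39 0.41] [-0.0012  0.0014 -0.0011 -0.0017 -0.0005  0.0005  0.0018]
25.7167 [ 0.583   0.0085 -0.0126] yaw 5.82 tilt [-0.015  -0.9999  0.0051] [-18.01  -0.78  11.05] 0.03089507154667916 [-0.311  0.612  0.385  1.67  -0.277  0.929  1.854]
```

View pics/s32z.png

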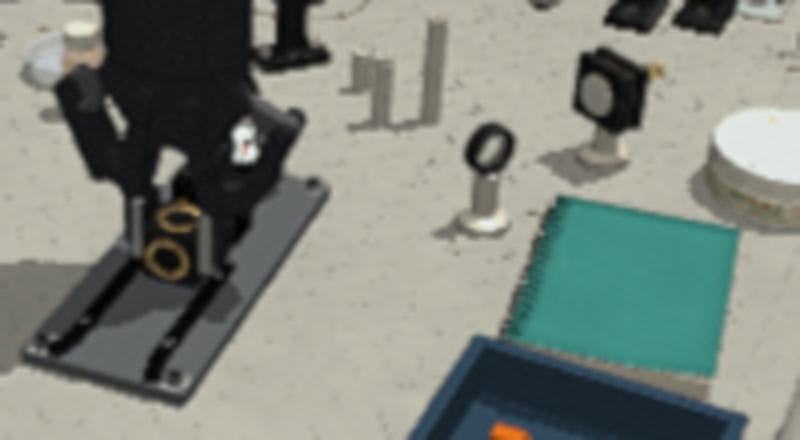

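```bash
python3 -c "
from bench import *
print(close_job())"
```

```text
the job is handed in; nothing more can be done
None
```

I put both orange offcuts in the scrap tray and slid the cube up the lane onto the stop pins. I then handed in at about 25.7 s of the 67 s, still gripping the cube and pushing. No verdict came back, so success is judged from my own readings.

**Last checks**
- **Push:** it was steady at about 18–19 N along the lane. The tool stayed at x = 0.583 m while I raised the push, about 6 mm past first touch on the spindle.
- **Pin balance:** torque about the vertical was about -0.03 N·m, against about ±0.12 N·m when only one pin carried the load. I read that as both pins loaded, the left a little more.
- **Cube attitude:** the tool holding the cube was tilted about 0.016 rad, against a limit of 0.07, and the joints were at rest.
- **Bystanders:** the arm passed well clear of the vial, lens and dish. The last scene picture shows the lens standing. I did not measure their positions at the end.

**What disagreed or was not checked**
- **Fingertip height:** the tips sat about 33 mm higher than the reported tool position. The first grasp closed on air above the second offcut. I corrected for this by eye in the pictures.
- **First gauge contact:** the cube first bore on one pin only. I fixed this by trimming the tool's angle until the torque came near zero.
- **Floor load:** the push also presses the cube down on the lane floor with about 11–12 N, and I left it so.
- **Spindle travel:** I could not read the dial needle clearly. The spindle travel is inferred from the tool position and the pin contact.

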